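# Set the press's depth stop with the slotted gauge

### The job

Set the depth stop of the small bench press to the thinner of the two slotted steel gauges: slide that gauge round the threaded stop rod under the knurled collar, flat on the press's crown, and spin the collar down until it just nips the gauge and the gauge is held with your hand off both, lightly enough that it still draws out. Then draw the gauge out without shifting the collar and lay it flat on the table, away from the press, disturbing nothing else.

Things in the scene. Friction and masses are not known exactly. Their poses are not given: they have to be found in the camera images.
- press: Two-column bench press, fixed, dark grey-green and steel. Base x -60..110 mm, y +-80 mm. Crown (fixed head): plate x -55..70 mm, y +-75 mm, flat bright top at z = 150 mm; only rod and collar rise above it within 100 mm of the rod. Ball-ended lever at its right side (y = -97 mm) rises backwards to x = 145, z = 182 mm. Origin on the rod's axis at table level; x to the press's back, z up.
- stop_seat (a point): Point on the crown's top face at the axis of the stop rod, 150 mm above the table; axes as the press. The rod is fixed, vertical, steel, threaded, 16 mm in diameter, and rises 62 mm above this point.
- stop_collar: Knurled dark steel collar on the rod; origin at the centre of its underside, z up. Nose: a sprung thrust washer 37 mm across, 4 mm high; above it the knurled rim, 43 mm across, from 5 to 22 mm above the underside. Starts 14 to 17 mm above the crown. Right-hand fast thread, 8 mm a turn: clockwise from above lowers it. It stays where it is left.
- collar_rim (a point): Centre of the collar's top face, 22 mm above its underside. The collar has a friction of about 0.045 N m. Once it meets the gauge the torque against turning rises by about 0.005 N m per newton of nip, and the nip by about 150 N for each radian turned further. Aim at 5 to 15 N; above 25 N it bruises the gauge. A grip that pulls sideways or down as it opens turns the collar back.
- gauge_thin: Thinner slotted gauge, the one to use: loose steel fork 12 mm thick, 0.3 kg, on the table beside the other (either side). Origin on its underside where the rod's axis lies when home; x out of the slot's mouth, z up. Slot 18 mm wide, square closed end at x = -9 mm, mouth flaring at x = 22..31 mm. Fork 42 mm wide, x -24..31 mm; handle bar 14 mm wide, 8 mm thick, back to x = -109 mm.
- gauge_thin_tab (a point): Top centre of the thinner gauge's upright black plastic grip tab at the end of its handle, at x = -95, z = 34 mm of the gauge; the tab is 28 mm long in x, 14 mm thick in y, and 34 mm high from the underside. Axes as the gauge.
- gauge_thick: Thicker slotted gauge, 18 mm thick, otherwise the same shape, size and origin as the thinner one; too thick to pass under the collar. Leave it where it lies.
- threadlock: Red plastic bottle, 24 x 36 x 92 mm, standing behind to the right; origin at its foot. Leave it alone.
- tape_roll: Blue and white roll of thread tape, 54 mm across, 16 mm high, lying behind the gauges; origin at its underside. Leave it alone.
- calliper: Steel vernier calliper, 63 x 217 x 12 mm, lying in front of the press, near the robot; origin at the middle of its underside. Leave it alone.

How it is judged:
By the outcome, as a careful person would: the job done as asked, in the order asked, and still so for the second after the job is handed in, with the robot touching nothing.
It also fails if it takes over 72 s, if anything falls off the work surface, if the arm or the gripper's body presses on something with over 40 N, if the wrist force passes 120 N, or if a joint passes its speed limit or range.

### The arm

A 6-joint arm with a two-finger parallel gripper is mounted at the origin on a cart in front of the work surface, level with it; the furniture and walls round the work are solid. World frame = base frame: x ahead of the robot, y to its left, z up, the work surface at z = 0. Lengths are in mm, angles in degrees, forces in N, time in s.
With the tool pointing down it reaches from about 350 to 850 mm from the base axis. Payload 8.1 kg.
Tool frame: the origin (TCP) lies midway between the tips of the shut fingers; the grasp point (between the pads) lies 19 mm behind it; z points along the fingers, x is the direction in which the jaws open and shut, and the axes are right-handed (so a half turn about z gives the same grasp; the last joint's range is limited). The gripper opens to 85 mm and grips with 20 to 120 N. Pads are 22 mm wide; open, the fingers measure 114 mm over their backs; the gripper's body (76 mm by 85 mm) begins 54 mm behind the grasp point. The pads swing forward as they close: fully open they stand 13 mm farther back than shut.
Start: joints at [-4.893, 7.471, 85.268, -0, 87.261, -4.893], TCP at [600.004, 0.022, 231.292] pointing down, gripper open.
Joint ranges: [-169.43, 169.43], [-51.17, 129.36], [1.28, 143.12], [-76.62, 256.62], [0, 156.53], [-152.29, 152.29]. Speed limits (degrees/s): [136.94, 136.94, 159.86, 180, 180, 180].

### API

Orientations are given as [roll, pitch, yaw] about the fixed x, y, z axes, in that order (R = Rz(yaw) Ry(pitch) Rx(roll)).
In Python, from bench import monitor, cams, r gives the robot as it stands.
- The arm moves only by the tool jog_arm, never from a script. Its arguments are lists of equal length, an entry for each row: "offset": the shift along the tool's x, y, z in mm, a list of three; "delta_rot": the turn, a rotation vector about the tool's x, y, z in degrees, a list of three; "jaw": the opening in per cent of the stroke, from 0 (shut) to 100 (fully open). In form: {"offset": [[x, y, z], ...], "delta_rot": [[rx, ry, rz], ...], "jaw": [jaw, ...]}. A call has 1 to 20 rows; each row shifts and turns the pose as measured when the row begins, along the tool's axes as they then stand; what a row does not reach is not made up. A row lasts 1/10 s, in which the tool goes at most 50 mm and 8.59 degrees, less where a joint would pass 70% of its speed; a pose out of reach is approached as far as the arm can. A call is refused whole if a number of a shift passes 50 or a number of a turn 8.59, either way. A call with a gripper value outside its range is refused whole. The fingers move at their own pace and stop on an object; "newtons" is the grip in N (left out, the last holds). Time passes only in rows, so rows that do not move let the fingers close. It gives the time, the measured TCP pose, the force and the opening at its end, in the units of the state.
- monitor.sense(): the state, without advancing time (a new reading comes with each control period).
- cams.snapshot(name): name is "scene" or "side" or "wrist"; returns (picture, depth): 384x512x3 uint8, red, green, blue; 384x512 float32, mm along the optical axis (not along the pixel's ray), 0 where there is no reading.
- cams.camera_model(name): a dict with "K" (3x3 intrinsics, pixels), "camera_from_world" (4x4, takes a point from world to camera coordinates). Camera axes: x right, y down, z forward; pixel columns grow to the right and rows downward; lengths in mm; the calibration is good to about 2 mm. A picture is of the moment at which its call begins: read the wrist's pose just before it. camera_model takes no time and is no camera call; for the wrist camera it gives the pose at the moment of the call.
- r.hand_in(): hands the job in, once; it reports no verdict.
The state is a dict: "time": time; "joint_pos": joint angles; "qd": joint speeds; "joint_efforts": joint torques, N m; "tool_pos": TCP position; "tcp_rot": TCP orientation; "ft_force": force on the tool from outside, world axes, zero at the start; "wrist_torque": the same for the moment, N m; "finger_gap": finger opening in mm.
Only numpy, scipy, OpenCV 4.12 (cv2) and the standard library are available. Lean on these libraries where they do the work, as an engineer would, in place of code of your own. Each camera call takes 0.05 s, during which the arm holds its last target.

## Working session

There is one attempt and no reset: what is moved stays moved. The work goes in short steps, Python scripts to look and compute and a tool call to move; the robot and the scene stay as the last step left them, time stands still between calls to the robot, and variables do not carry over. Pictures are saved under pics/ and viewed, and the job is handed in when it is done.

Besides the shell and the picture viewer there is one more tool, called as name(argument=value, ...), one argument or row to a line, values as JSON. jog_arm: Moves the arm, as the interface text tells. Its arguments: {"type":"object","properties":{"offset":{"type":"array","items":{"type":"array","items":{"type":"number"}}},"delta_rot":{"type":"array","items":{"type":"array","items":{"type":"number"}}},"jaw":{"type":"array","items":{"type":"number"}},"newtons":{"type":"number"}},"required":["offset","delta_rot","jaw"]}

```bash
ls; mkdir -p pics
python3 - <<'E'
from bench import monitor,cams,r
import cv2,numpy as np
print(monitor.sense())
for n in ["scene","side","wrist"]:
    m=cams.camera_model(n); print(n,np.round(m["K"],1).tolist(),np.round(m["camera_from_world"],3).tolist())
    p,d=cams.snapshot(n); cv2.imwrite(f"pics/{n}0.png",p[:,:,::-1]); np.save(f"pics/{n}0_d.npy",d)
E
```

```text
pics
{'time': 0.0, 'joint_pos': array([-4.89441317e+00,  7.51292651e+00,  8.53289262e+01, -9.91439768e-04,
        8.72602699e+01, -4.89297325e+00]), 'qd': array([-0.05067014, -0.12141687,  0.05248921,  0.03125256, -0.05396223,
        0.01905107]), 'joint_efforts': array([-1.90700346e-03, -5.69404185e+01, -5.00557995e+01, -2.19391650e-04,
        1.44415747e-02,  7.24149572e-05]), 'tool_pos': array([5.99464843e+02, 4.76657629e-02, 2.30270542e+02]), 'tcp_rot': array([-1.79992276e+02,  1.01834981e-01, -1.38478543e-03]), 'ft_force': array([-0.30976219,  0.04192632,  0.25364282]), 'wrist_torque': array([ 0.00754042,  0.00932787, -0.0255889 ]), 'finger_gap': 85.34610095528234}
scene [[397.1, 0.0, 255.1], [0.0, 397.1, 195.7], [0.0, 0.0, 1.0]] [[-0.898, -0.439, -0.023, 483.412], [-0.179, 0.413, -0.893, 272.307], [0.402, -0.798, -0.45, 719.217], [0.0, 0.0, 0.0, 1.0]]
side [[370.5, 0.0, 265.3], [0.0, 370.5, 187.4], [0.0, 0.0, 1.0]] [[0.962, -0.274, 0.001, -563.482], [-0.174, -0.612, -0.771, 123.961], [0.212, 0.741, -0.637, 1017.63], [0.0, 0.0, 0.0, 1.0]]
wrist [[269.5, 0.0, 252.8], [0.0, 269.5, 191.5], [0.0, 0.0, 1.0]] [[1.0, -0.0, -0.002, -599.308], [0.001, -0.944, 0.329, -44.028], [-0.002, -0.329, -0.944, 382.767], [0.0, 0.0, 0.0, 1.0]]
```

View pics/scene0.png

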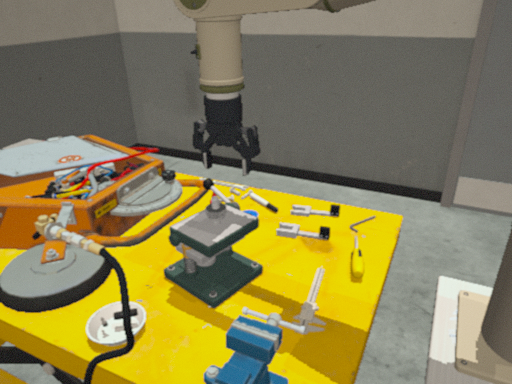

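View pics/side0.png

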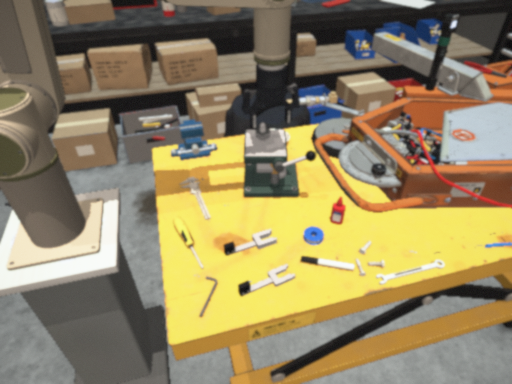

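View pics/wrist0.png

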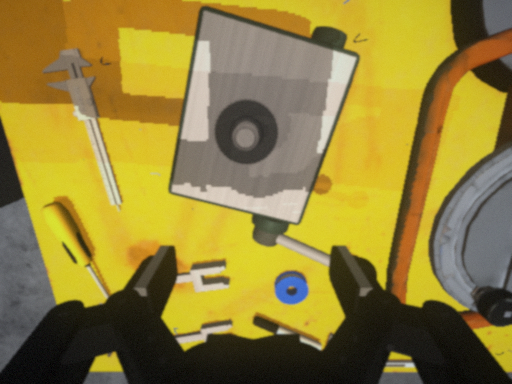

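Scene: press with collar at wrist (246,132). The gauges are at side (250,243) and (265,282), tabs toward the robot; calliper and bottle are clear. Measuring now.

```bash
cat > h.py <<'E'
import numpy as np,cv2
from bench import monitor,cams,r
def W(m,uv,d):
    K=m["K"];T=np.linalg.inv(m["camera_from_world"])
    uv=np.atleast_2d(uv).astype(float);d=np.asarray(d,float).reshape(-1,1)
    p=np.c_[(uv-[K[0,2],K[1,2]])/[K[0,0],K[1,1]],np.ones(len(uv))]*d
    return p@T[:3,:3].T+T[:3,3]
def cloud(m,d):
    h,w=d.shape;u,v=np.meshgrid(np.arange(w),np.arange(h))
    return W(m,np.c_[u.ravel(),v.ravel()],d.ravel()).reshape(h,w,3)
def onz(m,uv,z):
    T=np.linalg.inv(m["camera_from_world"]);o=T[:3,3]
    a=W(m,uv,np.ones(len(np.atleast_2d(uv))))-o
    return o+a*((z-o[2])/a[:,2])[:,None]
def shot(n,name):
    m=cams.camera_model(n);p,d=cams.snapshot(n);cv2.imwrite(f"pics/{name}.png",p[:,:,::-1]);np.savez(f"pics/{name}.npz",p=p,d=d,**m);return m,p,d
E
python3 - <<'E'
from h import *
m=cams.camera_model("wrist");d=np.load("pics/wrist0_d.npy");C=cloud(m,d)
def at(u,v): return np.round(C[v,u],1)
for uv in [(246,135),(246,108),(220,132),(271,132),(246,157),(220,60),(260,190),(100,230),(350,180),(206,268),(206,288),(205,327),(292,275),(225,285)]: print(uv,at(*uv))
# crown top mask
z=C[...,2];msk=((abs(z-150)<4)&(d>0)).astype(np.uint8)
print(msk.sum())
P=C[msk>0];print(P[:,2].mean())
rc=cv2.minAreaRect(P[:,:2].astype(np.float32));print(rc,cv2.boxPoints(rc))
k=((z>176)&(z<195)&(d>0)).astype(np.uint8);n,l,s,c=cv2.connectedComponentsWithStats(k)
for i in range(1,n):
    if s[i,4]>100:
        Q=C[l==i];print(s[i],Q.mean(0),Q[:,2].max(),cv2.minEnclosingCircle(Q[:,:2].astype(np.float32)))
k=((z>200)&(z<225)&(d>0)).astype(np.uint8);n,l,s,c=cv2.connectedComponentsWithStats(k)
for i in range(1,n):
    if s[i,4]>20:
        Q=C[l==i];print(s[i],Q.mean(0),cv2.minEnclosingCircle(Q[:,:2].astype(np.float32)))
m=cams.camera_model("side");d=np.load("pics/side0_d.npy");C=cloud(m,d)
for uv in [(228,248),(230,244),(244,287),(245,283),(268,238),(288,275),(255,244),(310,240),(200,260)]: print('side',uv,at(*uv))
E
```

```text
(246, 135) [595.9  63.4 212.8]
(246, 108) [595.4  77.9 190.7]
(220, 132) [578.   62.6 191.8]
(271, 132) [612.   62.6 191.5]
(246, 157) [595.2  45.7 191.7]
(220, 60) [575.2 110.9 151.7]
(260, 190) [606.1   8.1 151.9]
(100, 230) [ 3.624e+02 -1.096e+02 -1.000e-01]
(350, 180) [739.3 -27.6   2.9]
(206, 268) [ 526.8 -165.7   18.5]
(206, 288) [ 525.  -201.8   20.3]
(205, 327) [ 516.7 -290.8   11.4]
(292, 275) [ 662.6 -185.4    9. ]
(225, 285) [ 555.4 -196.4   19.9]
25706
151.56237595218693
((719.2901611328125, 13.533843994140625), (186.31973266601562, 384.83697509765625), 71.23284912109375) [[ 507.13016   -12.767639]
 [ 871.50684  -136.5785  ]
 [ 931.4502     39.835327]
 [ 567.0735    163.6462  ]]
[ 214   99   65   66 2758] [595.22919301  63.26379983 190.31591546] 194.86614504258893 ((595.0169067382812, 61.76374053955078), 22.17336082458496)
[232 123  26  28 573] [595.15037455  62.48396886 211.92766471] ((595.1047973632812, 61.8327751159668), 8.003469467163086)
side (228, 248) [ 429.2 -205.2   27.8]
side (230, 244) [ 435.7 -201.2   36.6]
side (244, 287) [ 440.1 -335.6   35.4]
side (245, 283) [ 444.8 -325.4   35. ]
side (268, 238) [ 543.1 -177.2    1.9]
side (288, 275) [ 553.  -315.3   12.6]
side (255, 244) [ 502.2 -195.4   10. ]
side (310, 240) [ 643.9 -226.6   15.9]
side (200, 260) [ 355.7 -204.3    4.2]
```

Gauge heights show the thin one is the farther from the press (y≈-315, fork top z≈12); the near one reads about 19, so it is the thick one. Moving over to look.

jog_arm(
  offset=[
    [-17,40,0],
    [-17,40,0],
    [-17,40,0],
    [-17,40,0],
    [-17,40,0],
    [-17,40,0],
    [-17,40,0],
    [-17,40,0],
    [0,0,0],
    [0,0,0],
    [0,0,0],
    [0,0,0],
    [0,0,0],
    [0,0,0],
    [0,0,0],
    [0,0,0],
    [0,0,0],
    [0,0,0],
    [0,0,0],
  ],
  delta_rot=[
    [0,0,0],
    [0,0,0],
    [0,0,0],
    [0,0,0],
    [0,0,0],
    [0,0,0],
    [0,0,0],
    [0,0,0],
    [0,0,-8.5],
    [0,0,-8.5],
    [0,0,-8.5],
    [0,0,-8.5],
    [0,0,-8.5],
    [0,0,-8.5],
    [0,0,-8.5],
    [0,0,-8.5],
    [0,0,-8.5],
    [0,0,-8.5],
    [0,0,-8.5],
  ],
  jaw=[60,60,60,60,60,60,60,60,60,60,60,60,60,60,60,60,60,60,60],
)

```text
time: 2.05
tool_pos: [453.6, -330.8, 222.3]
tcp_rot: [-179.4, -0.5, 95.1]
ft_force: [-0.2, -0.4, -0.3]
finger_gap: 51.6
```

Run:
```python
from h import *
s=monitor.sense();print(s["time"],s["tool_pos"],s["tcp_rot"],s["joint_pos"],s["ft_force"],s["wrist_torque"])
m,p,d=shot("wrist","w1")
C=cloud(m,d);z=C[...,2]
k=((z>4)&(z<60)&(d>0)&(d<500)).astype(np.uint8);n,l,st,c=cv2.connectedComponentsWithStats(k)
for i in range(1,n):
    if st[i,4]>150:
        Q=C[l==i];print(st[i],np.round(Q.mean(0),1),np.percentile(Q[:,2],[10,50,90,99]).round(1))
```

```text
2.05 [ 453.58079905 -330.77662206  222.28638815] [-179.37962169   -0.46118817   95.07566635] [-4.12495114e+01  2.51019124e+00  9.14625576e+01 -1.30439403e-01
  8.67892276e+01 -1.36319503e+02] [-0.23957078 -0.35537444 -0.33316679] [ 0.03224125 -0.03965942  0.02407816]
[ 334   61  165   39 2547] [ 329.  -122.2   26.1] [14.2 28.1 33.5 35.3]
[233  65  80  53 523] [ 362.  -312.2    7.7] [6.5 7.7 8.9 9.7]
[445 134  67  14 716] [393.8 -28.4   7.7] [6.7 7.7 8.7 9.5]
[ 246  147   33   97 1340] [ 501.2 -316.2   16.2] [ 9.1 13.3 35.  36.5]
[ 330  149   34   98 1761] [ 491.6 -193.8   17.9] [ 8.5 18.7 34.5 36.4]
[ 414  227   98  110 6192] [599.5   9.   26.8] [15.4 25.9 32.7 54.3]
[219 260  65  72 929] [ 665.8 -310.8   14.8] [ 9.  16.2 18.5 19.4]
```

View pics/w1.png

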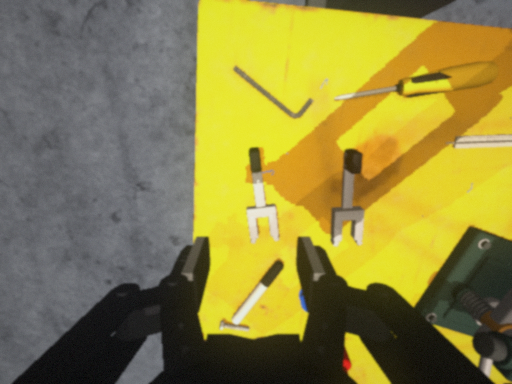

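Thin gauge fills image columns 246-279, rows 147-244, tab at top (255,158), mouth downward (+x). Thick gauge is at (345,195). Now its axis.

Run:
```python
from h import *
f=np.load("pics/w1.npz");m={k:f[k] for k in("K","camera_from_world")};p=f["p"];d=f["d"]
C=cloud(m,d);z=C[...,2]
roi=np.zeros(z.shape,bool);roi[140:250,235:290]=1
t=roi&(z>28);Q=C[t];print("tab",len(Q),Q.mean(0),cv2.minAreaRect(Q[:,:2].astype(np.float32)))
# tab top by ray: dark pixels
h=cv2.cvtColor(p,cv2.COLOR_RGB2HSV);bright=roi&(h[...,1]<60)&(h[...,2]>110)
n,l,st,c=cv2.connectedComponentsWithStats(bright.astype(np.uint8));i=1+st[1:,4].argmax();print(st[i])
v,u=np.where(l==i)
hand=(v<200);P=onz(m,np.c_[u,v][hand],8);F=onz(m,np.c_[u,v][v>206],12)
print("handle",P.mean(0),cv2.fitLine(P[:,:2].astype(np.float32),cv2.DIST_L2,0,.01,.01).ravel(),len(P))
print("fork",cv2.minAreaRect(F[:,:2].astype(np.float32)),cv2.boxPoints(cv2.minAreaRect(F[:,:2].astype(np.float32))), np.median(z[l==i][v>206]),len(F))
dk=roi&(h[...,2]<70);n,l,st,c=cv2.connectedComponentsWithStats(dk.astype(np.uint8));i=1+st[1:,4].argmax();print("dark",st[i],c[i])
cv2.imwrite("pics/w1c.png",cv2.resize(p[130:260,220:380,::-1],None,fx=5,fy=4.6,interpolation=cv2.INTER_NEAREST))
```

```text
tab 264 [ 435.26440825 -329.88610515   62.61726467] ((413.6645202636719, -334.9358215332031), (85.58136749267578, 13.939282417297363), 12.187378883361816)
[247 173  31  70 869]
handle [ 483.54052575 -319.66744833    8.        ] [ 9.8093432e-01  1.9433951e-01  4.8354053e+02 -3.1966745e+02] 218
fork ((537.5347290039062, -307.9925231933594), (54.77674865722656, 40.54843521118164), 12.823481559753418) [[ 506.32965 -294.30276]
 [ 515.3293  -333.83987]
 [ 568.7398  -321.68228]
 [ 559.7402  -282.14517]] 13.507662415826076 579
dark [253 150   1   1   1] [253. 150.]
```

View pics/w1c.png

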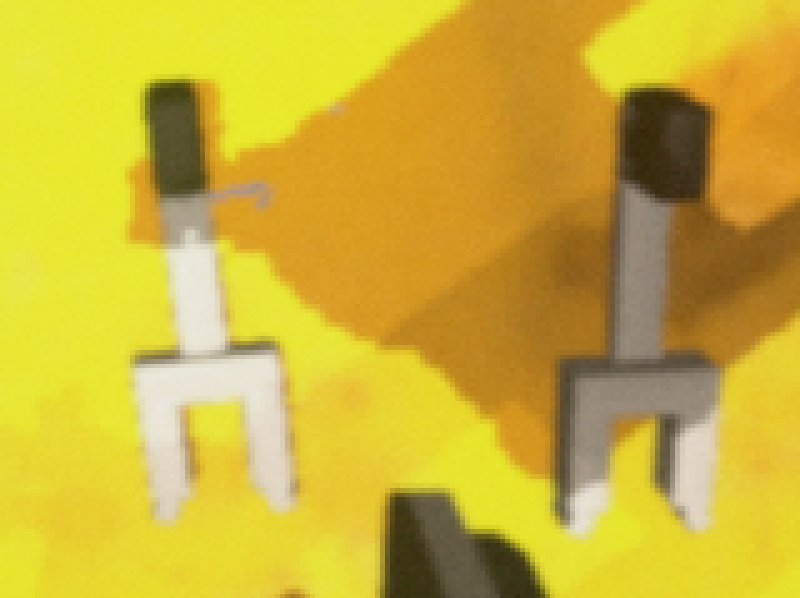

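Run:
```python
from h import *
f=np.load("pics/w1.npz");m={k:f[k] for k in("K","camera_from_world")};d=f["d"]
C=cloud(m,d);z=C[...,2]
roi=np.zeros(z.shape,bool);roi[140:250,240:290]=1
t=roi&(z>31)&(z<40);Q=C[t];print("tab",len(Q),Q.mean(0),cv2.minAreaRect(Q[:,:2].astype(np.float32)))
s=monitor.sense();print(s["tool_pos"],s["tcp_rot"])
from scipy.spatial.transform import Rotation as R
Rm=R.from_euler("xyz",s["tcp_rot"],degrees=True)
Rt=R.from_euler("xyz",[180,0,102.2],degrees=True)
print((Rm.inv()*Rt).as_rotvec(degrees=True), Rt.inv().apply(np.array([441.5,-329,60])-s["tool_pos"]))
```

```text
tab 237 [ 441.34915728 -328.87742375   35.02302566] ((441.9151306152344, -328.83428955078125), (27.777324676513672, 13.939282417297363), 12.187378883361816)
[ 453.51160564 -330.72934117  222.17058248] [-179.37384952   -0.47798472   95.63254607]
[-0.59806696 -0.51334192 -6.56473864] [  4.22863566 -11.3748816  162.17058248]
```

jog_arm(
  offset=[
    [4.2,-11.4,20],
    [0,0,45],
    [0,0,45],
    [0,0,35],
    [0,0,0],
  ],
  delta_rot=[
    [-0.6,-0.5,-6.6],
    [0,0,0],
    [0,0,0],
    [0,0,0],
    [0,0,0],
  ],
  jaw=[60,55,50,50,50],
  newtons=80,
)

```text
time: 2.6
tool_pos: [442.2, -328.4, 74.9]
tcp_rot: [179.8, 0.2, 101.7]
ft_force: [-1.0, 0.7, -0.0]
finger_gap: 42.6
```

```bash
cat >> h.py <<'E'
from scipy.spatial.transform import Rotation as R
def go(pos,rpy,show=True):
    s=monitor.sense();Rm=R.from_euler("xyz",s["tcp_rot"],degrees=True);Rt=R.from_euler("xyz",rpy,degrees=True)
    o=Rm.inv().apply(np.array(pos)-s["tool_pos"]);a=(Rm.inv()*Rt).as_rotvec(degrees=True)
    print("t",round(s["time"],2),"pos",s["tool_pos"].round(2),"rpy",s["tcp_rot"].round(2),"F",s["ft_force"].round(2),"T",s["wrist_torque"].round(3),"gap",round(s["finger_gap"],1),"q6",s["joint_pos"][5].round(1))
    print("need off",o.round(2),"rot",a.round(2));return o,a
E
python3 -c "
from h import *
go([441.4,-328.9,8],[180,0,102.2])"
```

```text
t 2.6 pos [ 442.2  -328.37   74.87] rpy [179.82   0.22 101.71] F [-1.01  0.67 -0.02] T [0.013 0.034 0.018] gap 42.6 q6 -143.7
need off [-0.1  -1.1  66.86] rot [ 0.18  0.22 -0.49]
```

jog_arm(
  offset=[
    [0,-1,30],
    [0,0,25],
    [0,0,9],
    [0,0,0],
    [0,0,0],
  ],
  delta_rot=[
    [0.2,0.2,-0.5],
    [0,0,0],
    [0,0,0],
    [0,0,0],
    [0,0,0],
  ],
  jaw=[50,45,45,45,45],
)

```text
time: 3.1
tool_pos: [444.8, -331.7, 16.8]
tcp_rot: [179.8, 0.3, 101.8]
ft_force: [-0.1, 1.0, 0.6]
finger_gap: 38.5
```

```bash
python3 -c "
from h import *
go([441.4,-328.9,8],[180,0,102.2])"
```

```text
t 3.1 pos [ 444.79 -331.66   16.8 ] rpy [179.81   0.31 101.75] F [-0.13  0.97  0.55] T [-0.007 -0.029  0.027] gap 38.5 q6 -143.7
need off [ 3.44 -2.79  8.77] rot [ 0.19  0.31 -0.45]
```

jog_arm(
  offset=[
    [3.4,-2.8,8],
    [0,0,0],
    [0,0,0],
  ],
  delta_rot=[
    [0.2,0.3,-0.4],
    [0,0,0],
    [0,0,0],
  ],
  jaw=[40,40,40],
)

```text
time: 3.4
tool_pos: [443.6, -330.9, 12.6]
tcp_rot: [179.8, 0.3, 102.1]
ft_force: [0.3, -0.5, -0.5]
finger_gap: 34.0
```

```bash
python3 -c "
from h import *
go([441.4,-328.9,8],[180,0,102.2])"
```

```text
t 3.4 pos [ 443.56 -330.88   12.64] rpy [179.81   0.29 102.15] F [ 0.28 -0.53 -0.5 ] T [-0.021  0.017 -0.016] gap 34.0 q6 -144.2
need off [ 2.41 -1.71  4.62] rot [ 0.19  0.29 -0.05]
```

jog_arm(
  offset=[
    [3.5,-2.5,4],
    [0.5,-0.5,2],
    [0,0,0],
  ],
  delta_rot=[
    [0.2,0.3,0],
    [0,0,0],
    [0,0,0],
  ],
  jaw=[35,30,30],
)

```text
time: 3.7
tool_pos: [440.0, -327.7, 7.1]
tcp_rot: [180.0, 0.0, 102.1]
ft_force: [0.1, 0.2, 0.2]
finger_gap: 25.6
```

```bash
python3 -c "
from h import *
go([441.4,-328.9,8],[180,0,102.2])"
```

```text
t 3.7 pos [ 439.97 -327.74    7.13] rpy [1.7998e+02 3.0000e-02 1.0214e+02] F [0.08 0.21 0.15] T [0.004 0.068 0.013] gap 25.6 q6 -144.2
need off [-1.43  1.16 -0.87] rot [ 0.02  0.03 -0.06]
```

jog_arm(
  offset=[
    [-1,1,-0.5],
    [0,0,0],
    [0,0,0],
    [0,0,0],
    [0,0,0],
    [0,0,0],
  ],
  delta_rot=[
    [0,0,0],
    [0,0,0],
    [0,0,0],
    [0,0,0],
    [0,0,0],
    [0,0,0],
  ],
  jaw=[28,0,0,0,0,0],
  newtons=90,
)

```text
time: 4.3
tool_pos: [441.2, -328.5, 7.8]
tcp_rot: [180.0, 0.0, 102.1]
ft_force: [-0.7, 0.2, 1.0]
finger_gap: 12.0
```

```bash
python3 -c "
from h import *
go([441.4,-328.9,8],[180,0,102.2])"
```

```text
t 4.3 pos [ 441.21 -328.54    7.78] rpy [1.7999e+02 1.0000e-02 1.0215e+02] F [-0.71  0.21  0.99] T [0.009 0.04  0.001] gap 12.0 q6 -144.2
need off [-0.39  0.11 -0.22] rot [ 0.01  0.01 -0.05]
```

jog_arm(
  offset=[
    [0,0,-10],
    [0,0,-25],
    [0,0,-40],
    [0,0,-40],
    [0,0,-40],
    [0,0,-40],
    [0,0,-20],
    [0,0,-5],
    [0,0,0],
  ],
  delta_rot=[
    [0,0,0],
    [0,0,0],
    [0,0,0],
    [0,0,0],
    [0,0,0],
    [0,0,0],
    [0,0,0],
    [0,0,0],
    [0,0,0],
  ],
  jaw=[0,0,0,0,0,0,0,0,0],
)

```text
time: 5.2
tool_pos: [438.0, -326.0, 236.3]
tcp_rot: [-179.7, -0.3, 102.1]
ft_force: [-0.5, -0.5, -3.7]
finger_gap: 12.4
```

```bash
python3 -c "
from h import *
go([500,62,200],[180,0,102.2])
shot('wrist','w2');m,p,d=shot('side','s2')
cv2.imwrite('pics/s2c.png',cv2.resize(p[100:330,150:400,::-1],None,fx=3,fy=2.6))
"
```

```text
t 5.2 pos [ 438.02 -325.95  236.26] rpy [-179.7    -0.34  102.14] F [-0.54 -0.48 -3.73] T [-0.134  0.184  0.015] gap 12.4 q6 -144.1
need off [366.02 142.38  37.67] rot [-0.3  -0.34 -0.06]
```

View pics/w2.png

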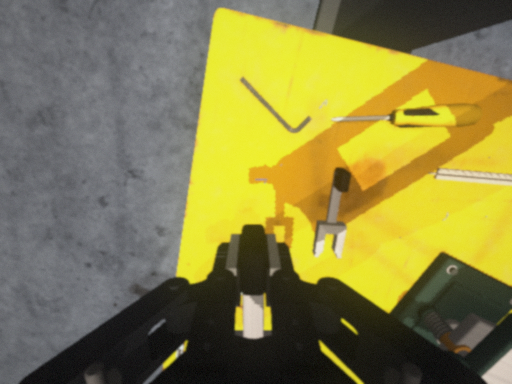

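View pics/s2c.png

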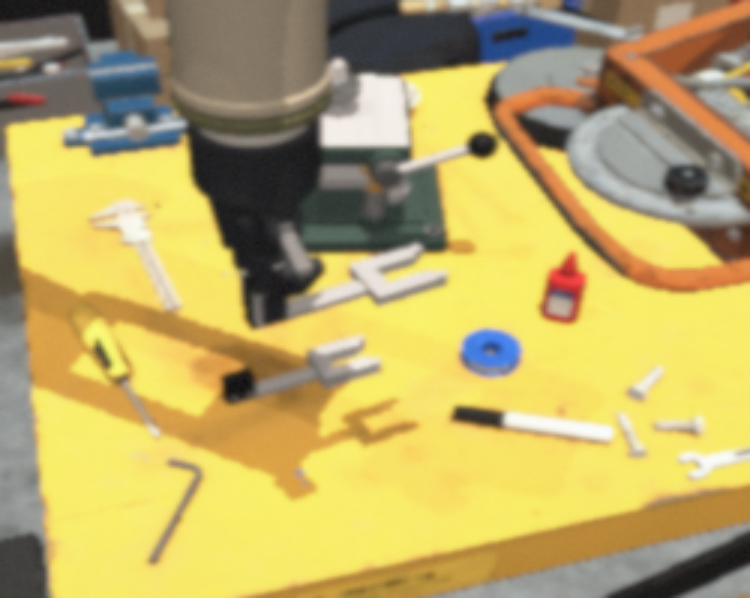

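Gauge held level in the fingers; thick one undisturbed. Moving high over the press and re-measuring the rod from a second wrist yaw.

jog_arm(
  offset=[
    [0,0,-20],
    [10,5,-40],
    [25,14,-15],
    [35,20,0],
    [35,20,0],
    [35,20,0],
    [35,20,0],
    [35,20,0],
    [35,20,0],
    [35,20,0],
    [35,20,0],
    [35,20,0],
    [25,14,0],
    [10,5,0],
    [0,0,0],
    [0,0,0],
    [0,0,0],
  ],
  delta_rot=[
    [0,0,0],
    [0,0,0],
    [0,0,0],
    [0,0,0],
    [0,0,0],
    [0,0,0],
    [0,0,0],
    [0,0,0],
    [0,0,0],
    [0,0,0],
    [0,0,0],
    [0,0,0],
    [0,0,0],
    [0,0,0],
    [0,0,6],
    [0,0,6],
    [0,0,0],
  ],
  jaw=[0,0,0,0,0,0,0,0,0,0,0,0,0,0,0,0,0],
)

```text
time: 7.0
tool_pos: [560.3, 115.9, 272.0]
tcp_rot: [-175.8, -1.3, 89.5]
ft_force: [-0.2, -0.1, -2.4]
finger_gap: 12.7
```

```bash
python3 -c "
from h import *
go([560,62,280],[180,0,90])
m,p,d=shot('wrist','w3')
C=cloud(m,d);z=C[...,2]
for lo,hi in ((176,196),(203,220)):
  k=((z>lo)&(z<hi)&(d>0)).astype(np.uint8);n,l,s,c=cv2.connectedComponentsWithStats(k)
  for i in range(1,n):
    if s[i,4]>60:
        Q=C[l==i];print(lo,s[i],Q.mean(0),cv2.minEnclosingCircle(Q[:,:2].astype(np.float32)))
"
```

```text
t 7.0 pos [560.27 115.9  271.97] rpy [-175.84   -1.3    89.51] F [-0.23 -0.08 -2.45] T [-0.044  0.137  0.022] gap 12.7 q6 -84.0
need off [-53.7   -0.48  -9.24] rot [-4.16 -1.32 -0.44]
176 [ 171  213   48   49 1434] [589.83454115  63.71310601 189.02744609] ((594.8895263671875, 61.45350646972656), 22.516841888427734)
176 [ 70 313  26  21 399] [691.9033122  -63.3236139  180.18194529] ((693.8740234375, -65.33625793457031), 13.190279006958008)
203 [180 239  21  20 302] [592.98555361  62.47147266 210.84684917] ((594.7676391601562, 61.596527099609375), 8.233954429626465)
```

View pics/w3.png

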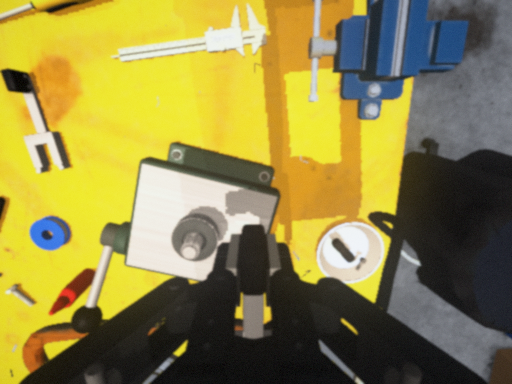

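Rod agrees from both views: (594.9, 61.6). The tool has drifted in tilt by ~4°; I'll correct it while backing off.

jog_arm(
  offset=[
    [-10,-15,0],
    [-15,-35,5],
    [-15,-35,15],
    [-10,-30,15],
    [-5,-10,15],
    [0,0,10],
    [0,0,0],
  ],
  delta_rot=[
    [-2,-0.6,-0.4],
    [-2,-0.6,0],
    [0,0,0],
    [0,0,0],
    [0,0,0],
    [0,0,0],
    [0,0,0],
  ],
  jaw=[0,0,0,0,0,0,0],
)

```text
time: 7.75
tool_pos: [428.7, 54.6, 205.8]
tcp_rot: [-179.6, -0.0, 91.1]
ft_force: [-0.3, -0.2, -2.8]
finger_gap: 12.5
```

```bash
python3 -c "
from h import *
go([435,61.7,180],[180,0,90])
"
```

```text
t 7.75 pos [428.65  54.6  205.81] rpy [-1.7956e+02 -2.0000e-02  9.1150e+01] F [-0.27 -0.24 -2.76] T [ 0.055  0.152 -0.014] gap 12.5 q6 -90.7
need off [ 6.96  6.69 25.76] rot [-0.44 -0.01  1.15]
```

jog_arm(
  offset=[
    [5,4,10],
    [3,3,14],
    [0,0,4],
    [0,0,0],
  ],
  delta_rot=[
    [-0.4,0,1.1],
    [0,0,0],
    [0,0,0],
    [0,0,0],
  ],
  jaw=[0,0,0,0],
)

```text
time: 8.15
tool_pos: [439.0, 64.0, 177.5]
tcp_rot: [179.9, -0.0, 90.0]
ft_force: [1.2, 0.8, -1.4]
finger_gap: 12.6
```

```bash
python3 -c "
from h import *
go([435,61.7,160],[180,0,90])
m,p,d=shot('side','s4')
m2,p2,d2=shot('scene','c4')
cv2.imwrite('pics/s4c.png',cv2.resize(p[90:210,190:330,::-1],None,fx=5,fy=5,interpolation=2))
cv2.imwrite('pics/c4c.png',cv2.resize(p2[160:280,150:310,::-1],None,fx=5,fy=5,interpolation=2))
"
```

```text
t 8.15 pos [439.02  64.03 177.48] rpy [ 1.7986e+02 -5.0000e-02  9.0000e+01] F [ 1.18  0.8  -1.37] T [-0.032  0.239 -0.006] gap 12.6 q6 -88.4
need off [-2.35 -4.06 17.47] rot [ 0.14 -0.05 -0.  ]
```

View pics/s4c.png

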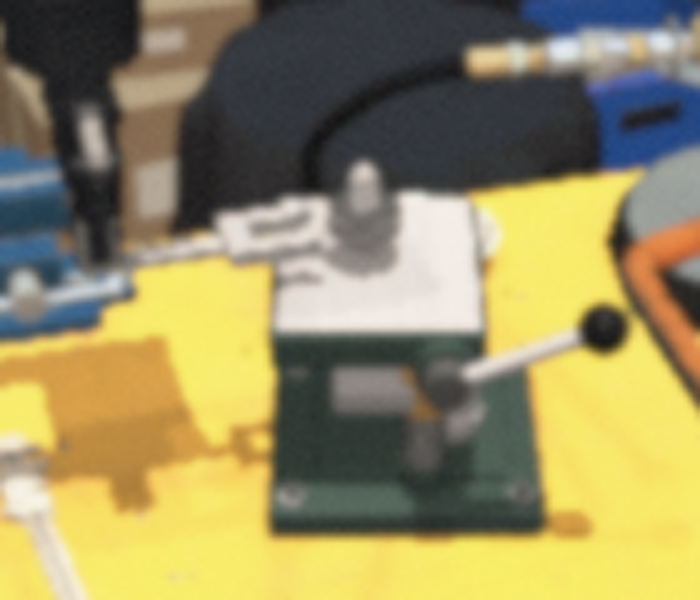

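View pics/c4c.png

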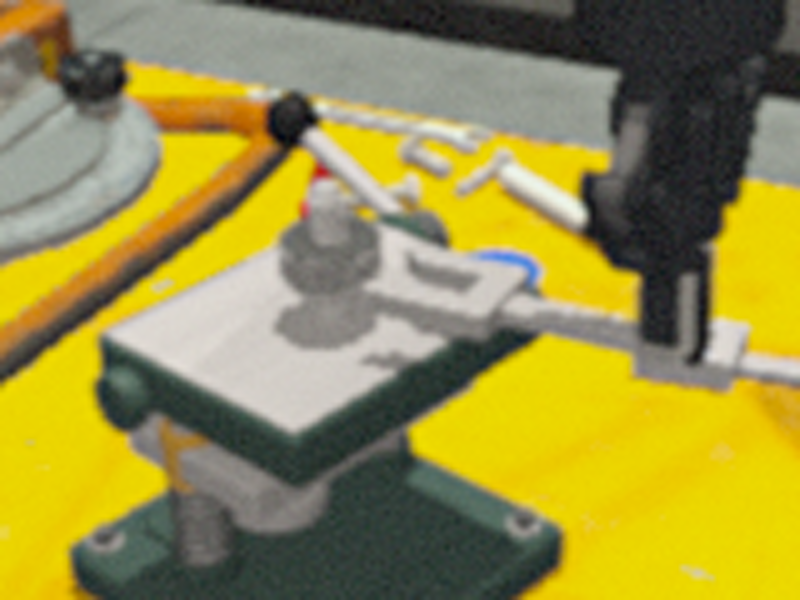

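The fork stands just in front of the collar at about the right line. Checking its height, tilt and lateral centre from depth.

```bash
python3 -c "
from h import *
for nm in ('s4','c4'):
  f=np.load(f'pics/{nm}.npz');m={k:f[k] for k in('K','camera_from_world')};C=cloud(m,f['d'])
  x,y,z=C[...,0],C[...,1],C[...,2]
  cr=(x>560)&(x<640)&(y>10)&(y<110)&(abs(z-150)<5);print(nm,'crown z',np.median(z[cr]))
  q=(x>515)&(x<560)&(y>35)&(y<95)&(z>165)&(z<195);P=C[q];print(len(P))
  A=np.c_[P[:,:2]-[535,62],np.ones(len(P))];s,*_=np.linalg.lstsq(A,P[:,2],rcond=None);print('slopes',s)
  print('y',np.percentile(P[:,1],[1,5,50,95,99]))
  c=(z>170)&(z<192)&(abs(x-595)<26)&(abs(y-62)<30);print('collar',cv2.minEnclosingCircle(C[c][:,:2].astype(np.float32)), np.percentile(C[c][:,2],[50,90,97]))
  r=(z>203)&(z<216)&(abs(x-595)<15)&(abs(y-62)<15);print('rod',C[r].mean(0) if r.any() else 0)
  b=q&(abs(z-182)<8);print(cv2.minAreaRect(C[q&(x<548)][:,:2].astype(np.float32)))
"
```

```text
s4 crown z 150.986727392661
166
slopes [-4.29352667e-02  4.31985180e-02  1.79930743e+02]
y [40.27831019 42.53190444 53.14725852 81.64405517 84.26858557]
collar ((594.8825073242188, 60.3792724609375), 22.82546043395996) [187.56642131 190.77045851 191.54560638]
rod [594.83444067  59.7381174  209.33961869]
((531.5519409179688, 62.25397491455078), (44.17611312866211, 32.57634353637695), 89.32980346679688)
c4 crown z 150.598865013286
295
slopes [-5.29563912e-02 -5.82015783e-02  1.80130051e+02]
y [43.28905363 45.855032   74.76778105 85.0096486  85.83282924]
collar ((593.2125244140625, 63.786922454833984), 22.082538604736328) [187.41404547 190.012613   190.64397715]
rod [591.58002782  64.67244938 208.62957455]
((531.20703125, 65.10671997070312), (32.27561950683594, 45.159542083740234), 0.8977026343345642)
```

jog_arm(
  offset=[
    [-1.7,-3,7],
    [0,0,7],
    [0,0,2],
    [0,0,0],
  ],
  delta_rot=[
    [-1.2,0,0],
    [-1,0,0],
    [-0.1,0,0],
    [0,0,0],
  ],
  jaw=[0,0,0,0],
)

```text
time: 8.65
tool_pos: [438.2, 62.4, 163.9]
tcp_rot: [177.2, -0.1, 90.0]
ft_force: [0.7, -0.9, -2.1]
finger_gap: 11.9
```

```bash
cat >> h.py <<'E'
def chk(nm,x0):
  for c in ('side','scene'):
    m,p,d=shot(c,f'{nm}_{c}');C=cloud(m,d);x,y,z=C[...,0],C[...,1],C[...,2]
    cr=(x>560)&(x<640)&(y>10)&(y<110)&(abs(z-150)<5);zc=np.median(z[cr])
    q=(x>x0)&(x<x0+45)&(y>35)&(y<95)&(z>157)&(z<195)&((x-595)**2+(y-62)**2>27**2);P=C[q]
    A=np.c_[P[:,:2]-[x0+20,62],np.ones(len(P))];s,*_=np.linalg.lstsq(A,P[:,2]-zc+150,rcond=None)
    k=(z>170)&(z<192)&(abs(x-595)<26)&(abs(y-62)<30)
    print(c,'zc',zc,'slopes/top',s.round(3),'rect',cv2.minAreaRect(P[P[:,0]<x0+28][:,:2].astype(np.float32)),'collar',cv2.minEnclosingCircle(C[k][:,:2].astype(np.float32))[0])
    v0,u0=(90,190) if c=='side' else (160,150)
    cv2.imwrite(f'pics/{nm}_{c}c.png',cv2.resize(p[v0:v0+120,u0:u0+150,::-1],None,fx=5,fy=5,interpolation=2))
E
python3 -c "
from h import *
go([435,62.3,160],[178,0,90])
chk('k5',515)
"
```

```text
t 8.65 pos [438.21  62.35 163.89] rpy [ 1.7721e+02 -6.0000e-02  9.0000e+01] F [ 0.67 -0.86 -2.1 ] T [ 0.007  0.198 -0.038] gap 11.9 q6 -88.5
need off [-0.06 -3.4   3.73] rot [ 0.79 -0.06 -0.01]
side zc 150.97035450374403 slopes/top [-5.00000e-03  4.50000e-02  1.69759e+02] rect ((529.1006469726562, 62.54878234863281), (45.94839096069336, 27.819103240966797), 89.81301879882812) collar (594.5504150390625, 60.733055114746094)
scene zc 150.65941930610214 slopes/top [-1.10000e-02 -4.80000e-02  1.70121e+02] rect ((529.061279296875, 63.33588790893555), (43.183837890625, 27.8203182220459), 89.92610931396484) collar (593.1165771484375, 63.455848693847656)
```

jog_arm(
  offset=[
    [-0.8,0,4],
    [-0.3,0,3],
    [0,0,0.5],
  ],
  delta_rot=[
    [0,0,0],
    [0,0,0],
    [0,0,0],
  ],
  jaw=[0,0,0],
)

```text
time: 9.05
tool_pos: [439.5, 61.2, 156.9]
tcp_rot: [177.1, -0.1, 90.0]
ft_force: [0.9, -0.2, -2.7]
finger_gap: 12.7
```

```bash
python3 -c "
from h import *
go([455,61.7,158.3],[177.2,0,90])
"
```

```text
t 9.05 pos [439.51  61.19 156.91] rpy [ 1.7715e+02 -6.0000e-02  9.0000e+01] F [ 0.92 -0.19 -2.7 ] T [0.008 0.23  0.02 ] gap 12.7 q6 -88.7
need off [ 0.51 15.54 -0.62] rot [ 0.05 -0.06 -0.01]
```

jog_arm(
  offset=[
    [0.4,6,-0.8],
    [0,7,0.2],
    [0,4,0.2],
    [0,0,0],
  ],
  delta_rot=[
    [0,0,0],
    [0,0,0],
    [0,0,0],
    [0,0,0],
  ],
  jaw=[0,0,0,0],
)

```text
time: 9.45
tool_pos: [457.8, 61.8, 158.0]
tcp_rot: [177.2, -0.1, 90.0]
ft_force: [-1.6, 1.7, -1.4]
finger_gap: 12.3
```

```bash
python3 -c "
from h import *
go([470,61.7,158],[177.2,0,90])
chk('k6',530)
"
```

```text
t 9.45 pos [457.79  61.85 158.  ] rpy [ 1.7722e+02 -8.0000e-02  9.0010e+01] F [-1.62  1.65 -1.4 ] T [0.196 0.443 0.093] gap 12.3 q6 -88.7
need off [-0.15 12.2   0.59] rot [-0.02 -0.08  0.01]
side zc 151.0803746213246 slopes/top [1.00000e-03 5.20000e-02 1.64078e+02] rect ((543.9474487304688, 61.077178955078125), (27.111665725708008, 45.565345764160156), 1.0238531827926636) collar (593.0133666992188, 60.590904235839844)
scene zc 150.67311037827002 slopes/top [-2.00000e-02 -5.40000e-02  1.64523e+02] rect ((544.0031127929688, 62.72480010986328), (27.54778289794922, 43.6798210144043), 0.3179105520248413) collar (592.7529907226562, 63.959991455078125)
```

View pics/k6_scenec.png

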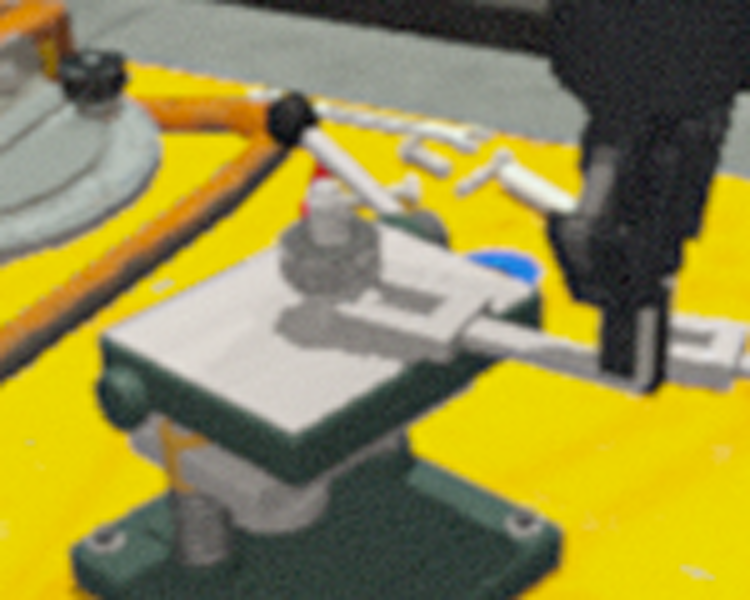

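View pics/k6_sidec.png

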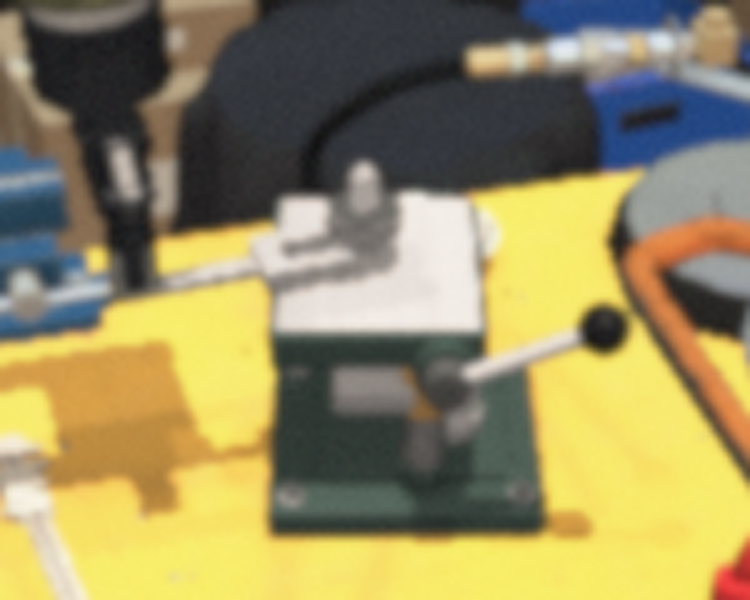

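jog_arm(
  offset=[
    [0,4,0.2],
    [0,4,0.2],
    [0,0,0],
  ],
  delta_rot=[
    [0,0,0],
    [0,0,0],
    [0,0,0],
  ],
  jaw=[0,0,0],
)

```text
time: 9.85
tool_pos: [464.9, 61.8, 157.3]
tcp_rot: [177.3, -0.1, 90.0]
ft_force: [0.6, 0.7, -3.7]
finger_gap: 12.5
```

```bash
python3 -c "
from h import *
go([475,61.7,158],[177.2,0,90])
"
```

```text
t 9.85 pos [464.88  61.76 157.31] rpy [ 1.7734e+02 -6.0000e-02  9.0010e+01] F [ 0.61  0.74 -3.68] T [-0.011  0.249  0.056] gap 12.5 q6 -88.7
need off [-0.06 10.14 -0.21] rot [-0.14 -0.06  0.01]
```

jog_arm(
  offset=[
    [0,5,-0.2],
    [0,5,0],
    [0,5,0],
    [0,0,0],
  ],
  delta_rot=[
    [0,0,0],
    [0,0,0],
    [0,0,0],
    [0,0,0],
  ],
  jaw=[0,0,0,0],
)

```text
time: 10.25
tool_pos: [480.9, 61.5, 157.9]
tcp_rot: [177.4, -0.0, 90.0]
ft_force: [0.2, 1.0, -3.4]
finger_gap: 12.1
```

```bash
python3 -c "
from h import *
go([490,61.7,158],[177.2,0,90])
"
```

```text
t 10.25 pos [480.9   61.54 157.87] rpy [ 1.7737e+02 -4.0000e-02  8.9990e+01] F [ 0.18  1.04 -3.39] T [0.03  0.291 0.026] gap 12.1 q6 -88.8
need off [0.17 9.1  0.28] rot [-0.17 -0.04 -0.01]
```

jog_arm(
  offset=[
    [0,5,0.2],
    [0,5,0.2],
    [0,4,0.2],
    [0,0,0],
  ],
  delta_rot=[
    [0,0,0],
    [0,0,0],
    [0,0,0],
    [0,0,0],
  ],
  jaw=[0,0,0,0],
)

```text
time: 10.65
tool_pos: [496.6, 61.5, 158.1]
tcp_rot: [177.3, -0.0, 90.0]
ft_force: [0.3, 0.1, -3.9]
finger_gap: 12.4
```

```bash
python3 -c "
from h import *
go([499,61.7,157],[177.2,0,90])
chk('k7',560)
"
```

```text
t 10.65 pos [496.6   61.48 158.11] rpy [ 1.7734e+02 -4.0000e-02  8.9990e+01] F [ 0.29  0.14 -3.9 ] T [-0.014  0.246  0.025] gap 12.4 q6 -88.8
need off [0.22 2.35 1.22] rot [-0.14 -0.04 -0.01]
side zc 151.1064513778249 slopes/top [2.01000e-01 6.40000e-02 1.63503e+02] rect ((569.6296997070312, 59.73193359375), (16.596832275390625, 47.24059295654297), 6.752031326293945) collar (595.0784301757812, 61.15296173095703)
scene zc 150.65250387897947 slopes/top [ 2.22000e-01 -5.70000e-02  1.64407e+02] rect ((567.877685546875, 61.717185974121094), (43.61029815673828, 14.895232200622559), 86.77880859375) collar (592.717041015625, 63.76270294189453)
```

View pics/k7_scenec.png

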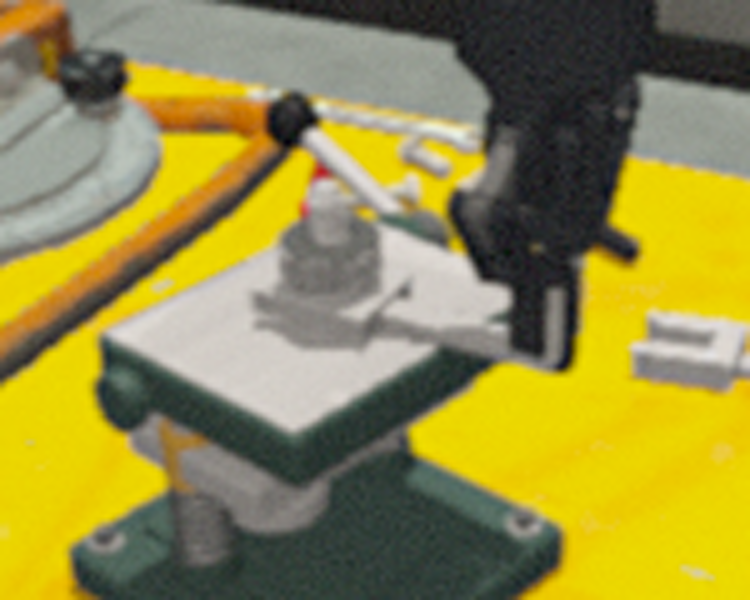

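jog_arm(
  offset=[
    [0.2,2,0.3],
    [0,1,0.5],
    [0,0,0.5],
    [0,0,0],
  ],
  delta_rot=[
    [0,0,0],
    [0,0,0],
    [0,0,0],
    [0,0,0],
  ],
  jaw=[0,0,0,0],
)

```text
time: 11.15
tool_pos: [499.6, 61.8, 157.4]
tcp_rot: [177.3, -0.0, 90.0]
ft_force: [-1.6, -0.3, -2.3]
finger_gap: 12.6
```

```bash
python3 -c "
from h import *
go([499,61.7,156.5],[177.2,0,90])
"
```

```text
t 11.15 pos [499.63  61.79 157.36] rpy [ 1.7729e+02 -4.0000e-02  9.0000e+01] F [-1.6  -0.32 -2.28] T [-0.004  0.276 -0.017] gap 12.6 q6 -88.8
need off [-0.09 -0.67  0.83] rot [-0.09 -0.04 -0.  ]
```

jog_arm(
  offset=[
    [0,-0.3,0.8],
    [0,0,0.8],
    [0,0,0],
  ],
  delta_rot=[
    [0,0,0],
    [0,0,0],
    [0,0,0],
  ],
  jaw=[0,0,0],
)

```text
time: 11.45
tool_pos: [499.5, 61.8, 155.9]
tcp_rot: [177.3, -0.0, 90.0]
ft_force: [-0.9, -0.6, -2.3]
finger_gap: 12.8
```

```bash
python3 -c "
from h import *
go([499,61.7,156.5],[177.2,0,90])
"
```

```text
t 11.45 pos [499.53  61.79 155.88] rpy [ 1.7725e+02 -5.0000e-02  9.0000e+01] F [-0.85 -0.58 -2.34] T [-0.031  0.27   0.012] gap 12.8 q6 -88.8
need off [-0.09 -0.5  -0.65] rot [-0.05 -0.05 -0.  ]
```

jog_arm(
  offset=[
    [0,0,0.6],
    [0,0,0.6],
    [0,0,0],
  ],
  delta_rot=[
    [0,0,0],
    [0,0,0],
    [0,0,0],
  ],
  jaw=[0,0,0],
)

```text
time: 11.75
tool_pos: [499.6, 61.8, 155.8]
tcp_rot: [177.2, -0.0, 90.0]
ft_force: [-1.0, 0.5, -1.6]
finger_gap: 12.7
```

```bash
python3 -c "
from h import *
go([499,61.7,156.5],[177.2,0,90])
"
```

```text
t 11.75 pos [499.63  61.81 155.81] rpy [ 1.7723e+02 -4.0000e-02  9.0000e+01] F [-0.99  0.51 -1.58] T [-0.024  0.443  0.027] gap 12.7 q6 -88.8
need off [-0.11 -0.59 -0.72] rot [-0.03 -0.04  0.  ]
```

jog_arm(
  offset=[
    [0,0,0.8],
    [0,0,0.5],
    [0,0,0],
  ],
  delta_rot=[
    [0,0,0],
    [0,0,0],
    [0,0,0],
  ],
  jaw=[0,0,0],
)

```text
time: 12.05
tool_pos: [499.7, 61.8, 155.7]
tcp_rot: [177.2, -0.0, 90.0]
ft_force: [-1.0, 0.3, -0.3]
finger_gap: 12.7
```

```bash
python3 -c "
from h import *
go([499,61.7,156.5],[177.2,0,90])
"
```

```text
t 12.05 pos [499.65  61.83 155.74] rpy [ 1.7721e+02 -4.0000e-02  9.0010e+01] F [-0.99  0.26 -0.27] T [-0.103  0.527  0.007] gap 12.7 q6 -88.8
need off [-0.12 -0.62 -0.79] rot [-0.01 -0.04  0.01]
```

Gauge rests on the crown (weight gone from wrist). Releasing and rising.

jog_arm(
  offset=[
    [0,0,0],
    [0,0,0],
    [0,0,0],
    [0,0,0],
    [0,0,-10],
    [0,0,-30],
    [0,0,-40],
    [0,0,-20],
    [0,0,0],
  ],
  delta_rot=[
    [0,0,0],
    [0,0,0],
    [0,0,0],
    [0,0,0],
    [1,0,0],
    [1,0,0],
    [0.7,0,0],
    [0,0,0],
    [0,0,0],
  ],
  jaw=[18,22,30,45,45,60,70,70,70],
)

```text
time: 12.95
tool_pos: [497.7, 61.7, 257.4]
tcp_rot: [-180.0, -0.0, 90.0]
ft_force: [0.5, -0.8, 0.3]
finger_gap: 59.9
```

```bash
python3 -c "
from h import *
go([594.9,61.7,270],[180,0,135])
chk('k8',560)
"
```

```text
t 12.95 pos [497.69  61.72 257.39] rpy [-1.7998e+02 -5.0000e-02  9.0000e+01] F [ 0.48 -0.83  0.31] T [-0.009 -0.022 -0.004] gap 59.9 q6 -88.8
need off [-1.000e-02  9.721e+01 -1.265e+01] rot [ -0.    -0.05 -45.  ]
side zc 151.222253118121 slopes/top [1.46000e-01 2.70000e-02 1.60314e+02] rect ((567.5790405273438, 61.59748077392578), (15.072680473327637, 43.100460052490234), 0.8273862600326538) collar (594.2296752929688, 61.19260025024414)
scene zc 150.65603080115628 slopes/top [ 2.72000e-01 -2.10000e-02  1.62458e+02] rect ((568.3931884765625, 62.56414031982422), (42.8585319519043, 14.73536205291748), 89.85391998291016) collar (593.1539916992188, 63.53644943237305)
```

View pics/k8_scenec.png

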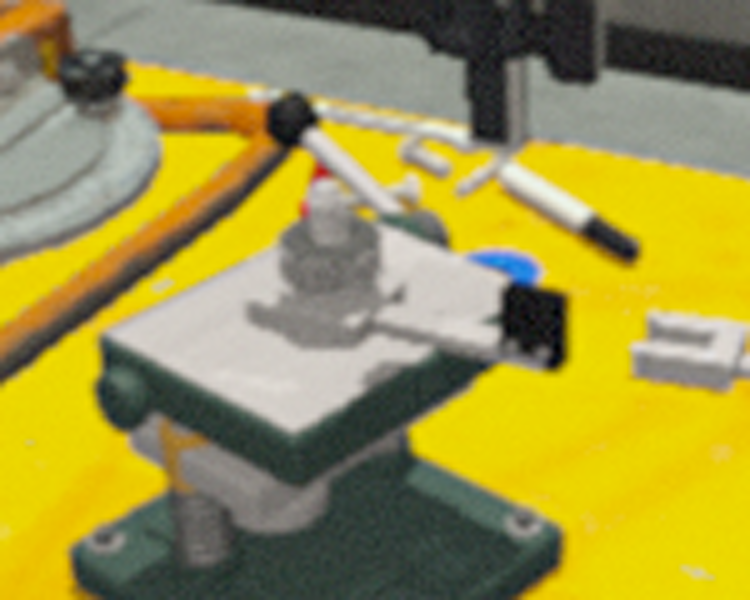

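View pics/k8_sidec.png

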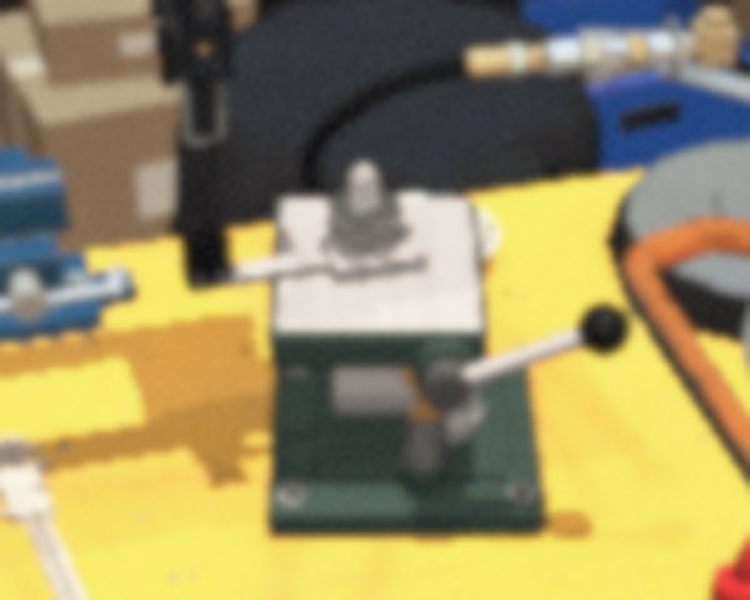

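Gauge sits flat and home, handle toward the robot. Going over the rod, turning wrist back for the longest clockwise sweep.

jog_arm(
  offset=[
    [0,20,-3],
    [0,35,0],
    [0,35,0],
    [0,8,0],
    [0,0,0],
    [0,0,0],
    [0,0,0],
    [0,0,0],
    [0,0,0],
    [0,0,0],
    [0,0,0],
  ],
  delta_rot=[
    [0,0,0],
    [0,0,0],
    [0,0,0],
    [0,0,0],
    [0,0,-8],
    [0,0,-8],
    [0,0,-8],
    [0,0,-8],
    [0,0,-8],
    [0,0,-8],
    [0,0,0],
  ],
  jaw=[80,80,80,80,80,80,80,80,80,80,80],
  newtons=30,
)

```text
time: 14.15
tool_pos: [585.8, 61.8, 231.9]
tcp_rot: [-178.6, -1.7, 139.9]
ft_force: [-0.1, 0.4, 0.4]
finger_gap: 68.5
```

```bash
python3 -c "
from h import *
go([594.9,61.7,225],[180,0,141])
m,p,d=shot('wrist','w9');C=cloud(m,d);z=C[...,2]
for lo,hi in ((176,196),(203,220)):
  k=((z>lo)&(z<hi)&(d>0)).astype(np.uint8);n,l,s,c=cv2.connectedComponentsWithStats(k)
  for i in range(1,n):
    if s[i,4]>60:
        Q=C[l==i];print(lo,s[i],Q.mean(0),cv2.minEnclosingCircle(Q[:,:2].astype(np.float32)))
"
```

```text
t 14.15 pos [585.76  61.8  231.89] rpy [-178.62   -1.66  139.86] F [-0.06  0.36  0.35] T [-0.013 -0.027  0.031] gap 68.5 q6 -138.9
need off [-7.25  5.98  6.54] rot [-1.37 -1.67 -1.12]
176 [319 125  41  37 826] [501.76517642  59.34143812 184.41485562] ((501.4367980957031, 60.632328033447266), 14.385143280029297)
176 [ 15 164  37  34 909] [692.03776456 -64.79720868 180.23577304] ((694.2127075195312, -65.43724060058594), 13.262178421020508)
176 [ 214  193   58   58 2049] [591.71608994  57.57248995 189.22744833] ((595.1781005859375, 61.607994079589844), 22.39199447631836)
203 [231 224  23  25 455] [593.82983983  60.06220887 210.95764143] ((594.8512573242188, 61.819766998291016), 8.382622718811035)
```

View pics/w9.png

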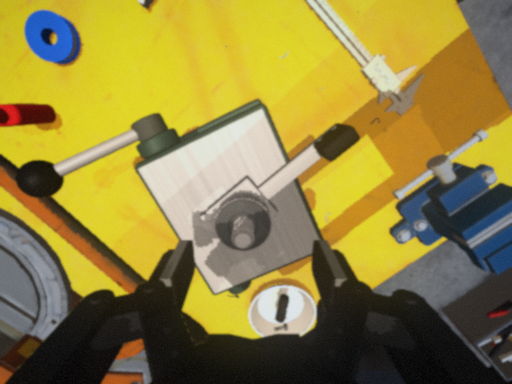

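jog_arm(
  offset=[
    [-5,4,0],
    [-2.5,2,3],
    [0,0,3],
    [0,0,0],
  ],
  delta_rot=[
    [-0.8,-1,-1],
    [-0.6,-0.7,0],
    [0,0,0],
    [0,0,0],
  ],
  jaw=[80,80,80,80],
)

```text
time: 14.6
tool_pos: [594.9, 61.6, 223.1]
tcp_rot: [179.9, 0.1, 140.1]
ft_force: [-0.3, 0.2, 0.5]
finger_gap: 68.3
```

```bash
python3 -c "
from h import *
go([594.9,61.7,168],[180,0,141])"
```

```text
t 14.6 pos [594.91  61.56 223.14] rpy [1.7994e+02 8.0000e-02 1.4012e+02] F [-0.28  0.19  0.53] T [ 0.028 -0.041 -0.021] gap 68.3 q6 -139.1
need off [1.700e-01 5.000e-02 5.514e+01] rot [ 0.06  0.08 -0.88]
```

jog_arm(
  offset=[
    [0,0,20],
    [0,0,20],
    [0,0,12],
    [0,0,3],
    [0,0,0],
  ],
  delta_rot=[
    [0,0,0],
    [0,0,0],
    [0,0,0],
    [0,0,0],
    [0,0,0],
  ],
  jaw=[80,80,75,70,70],
)

```text
time: 15.1
tool_pos: [595.8, 61.6, 167.8]
tcp_rot: [179.9, 0.2, 139.9]
ft_force: [0.8, 0.7, 0.4]
finger_gap: 59.9
```

```bash
python3 -c "
from h import *
go([594.9,61.7,168],[180,0,140])"
```

```text
t 15.1 pos [595.78  61.57 167.75] rpy [179.85   0.18 139.94] F [0.76 0.73 0.37] T [ 0.001 -0.045 -0.029] gap 59.9 q6 -138.9
need off [ 0.75 -0.47 -0.25] rot [ 0.15  0.18 -0.06]
```

jog_arm(
  offset=[
    [0.7,-0.4,0],
    [0,0,0],
    [0,0,0],
    [0,0,0],
    [0,0,0],
    [0,0,0],
  ],
  delta_rot=[
    [0,0,0],
    [0,0,0],
    [0,0,0],
    [0,0,0],
    [0,0,0],
    [0,0,0],
  ],
  jaw=[60,45,40,40,40,40],
  newtons=30,
)

```text
time: 15.7
tool_pos: [594.7, 62.3, 169.3]
tcp_rot: [179.8, 0.1, 139.9]
ft_force: [0.3, 0.5, -4.2]
finger_gap: 41.8
```

```bash
python3 -c "
from h import *
go([594.9,61.7,168],[180,0,140])"
```

```text
t 15.7 pos [594.66  62.33 169.31] rpy [1.7983e+02 1.2000e-01 1.3994e+02] F [ 0.27  0.51 -4.18] T [ 0.033 -0.028  0.051] gap 41.8 q6 -138.9
need off [-0.59 -0.33  1.31] rot [ 0.17  0.12 -0.06]
```

jog_arm(
  offset=[
    [0,0,0.3],
    [0,0,0.3],
    [0,0,0.2],
    [0,0,0.2],
  ],
  delta_rot=[
    [0,0,5],
    [0,0,6],
    [0,0,6],
    [0,0,0],
  ],
  jaw=[40,40,40,40],
)

```text
time: 16.1
tool_pos: [594.6, 62.4, 168.9]
tcp_rot: [179.8, 0.1, 122.4]
ft_force: [-1.0, 0.1, -1.9]
finger_gap: 42.2
```

```bash
python3 -c "
from h import *
go([594.9,61.7,168],[180,0,123])"
```

```text
t 16.1 pos [594.62  62.37 168.89] rpy [1.7980e+02 6.0000e-02 1.2236e+02] F [-1.01  0.12 -1.91] T [-0.017  0.116 -0.059] gap 42.2 q6 -121.3
need off [-0.72 -0.12  0.89] rot [ 0.19  0.06 -0.64]
```

jog_arm(
  offset=[
    [0,0,0.3],
    [0,0,0.3],
    [0,0,0.2],
    [0,0,0.2],
    [0,0,0.2],
    [0,0,0.2],
    [0,0,0.2],
    [0,0,0.2],
    [0,0,0.2],
    [0,0,0.2],
  ],
  delta_rot=[
    [0,0,6],
    [0,0,6],
    [0,0,6],
    [0,0,6],
    [0,0,6],
    [0,0,6],
    [0,0,6],
    [0,0,6],
    [0,0,6],
    [0,0,6],
  ],
  jaw=[40,40,40,40,40,40,40,40,40,40],
)

```text
time: 17.1
tool_pos: [594.6, 62.6, 167.6]
tcp_rot: [179.8, -0.1, 62.1]
ft_force: [0.1, -0.4, -2.8]
finger_gap: 41.8
```

```bash
python3 -c "
from h import *
go([594.9,61.7,168],[180,0,60])"
```

```text
t 17.1 pos [594.59  62.63 167.6 ] rpy [ 1.7985e+02 -1.5000e-01  6.2110e+01] F [ 0.07 -0.42 -2.82] T [-0.033  0.101  0.039] gap 41.8 q6 -61.1
need off [-0.68  0.71 -0.4 ] rot [ 0.15 -0.15  2.11]
```

jog_arm(
  offset=[
    [0,0,0.3],
    [0,0,0.3],
    [0,0,0.2],
    [0,0,0.2],
    [0,0,0.2],
    [0,0,0.2],
    [0,0,0.2],
    [0,0,0.2],
    [0,0,0.2],
    [0,0,0.2],
  ],
  delta_rot=[
    [0,0,6],
    [0,0,6],
    [0,0,6],
    [0,0,6],
    [0,0,6],
    [0,0,6],
    [0,0,6],
    [0,0,6],
    [0,0,6],
    [0,0,6],
  ],
  jaw=[40,40,40,40,40,40,40,40,40,40],
)

```text
time: 18.1
tool_pos: [594.8, 62.9, 166.2]
tcp_rot: [-179.9, -0.2, 1.6]
ft_force: [-0.7, 0.2, -3.2]
finger_gap: 42.1
```

```bash
python3 -c "
from h import *
go([594.9,61.7,168],[180,0,0])
for c in ('side','scene'):
    m,p,d=shot(c,'t1_'+c)
    v0,u0=(90,190) if c=='side' else (160,150)
    cv2.imwrite(f'pics/t1_{c}c.png',cv2.resize(p[v0:v0+100,u0:u0+130,::-1],None,fx=6,fy=6,interpolation=2))
"
```

```text
t 18.1 pos [594.79  62.86 166.22] rpy [-179.95   -0.22    1.65] F [-0.65  0.23 -3.2 ] T [0.011 0.189 0.079] gap 42.1 q6 -0.6
need off [ 0.08  1.16 -1.78] rot [-0.06 -0.22  1.65]
```

View pics/t1_scenec.png

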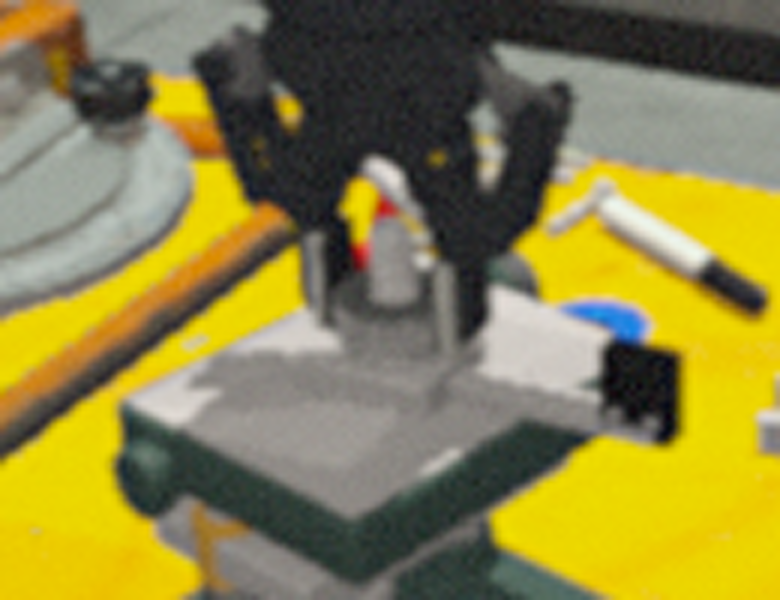

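View pics/t1_sidec.png

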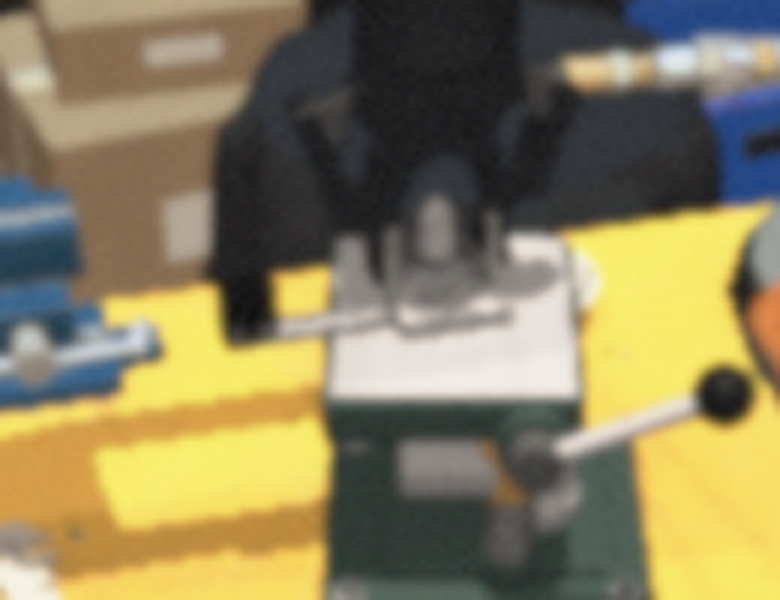

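jog_arm(
  offset=[
    [0,0,0.3],
    [0,0,0.3],
    [0,0,0.2],
    [0,0,0.2],
  ],
  delta_rot=[
    [0,0,5],
    [0,0,5],
    [0,0,5],
    [0,0,5],
  ],
  jaw=[40,40,40,40],
)

```text
time: 18.6
tool_pos: [594.9, 62.8, 165.8]
tcp_rot: [-179.9, -0.2, -17.5]
ft_force: [0.8, -0.1, -2.9]
finger_gap: 41.9
```

```bash
cat > t.py <<'E'
from h import *
s=monitor.sense()
print("t",round(s["time"],2),"yaw",s["tcp_rot"].round(2),"z",s["tool_pos"].round(2),"F",s["ft_force"].round(2),"Tz",s["wrist_torque"].round(3),"e",s["joint_efforts"].round(4),"q6",s["joint_pos"][5].round(2),"qd6",s["qd"][5].round(1))
E
python3 t.py
```

```text
t 18.6 yaw [-179.87   -0.2   -17.54] z [594.9   62.84 165.79] F [ 0.82 -0.14 -2.87] Tz [0.014 0.098 0.046] e [-8.73000e-02 -5.92205e+01 -5.05839e+01 -3.92000e-02 -1.32000e-01
 -1.73430e+00] q6 18.62 qd6 48.3
```

jog_arm(
  offset=[
    [0,0,0.2],
    [0,0,0.2],
    [0,0,0.2],
    [0,0,0.2],
    [0,0,0.2],
  ],
  delta_rot=[
    [0,0,4],
    [0,0,4],
    [0,0,4],
    [0,0,2],
    [0,0,2],
  ],
  jaw=[40,40,40,40,40],
)

```text
time: 19.1
tool_pos: [595.0, 62.8, 165.5]
tcp_rot: [-179.8, -0.2, -32.6]
ft_force: [-0.9, -0.6, -2.3]
finger_gap: 41.9
```

```bash
python3 t.py
```

```text
t 19.1 yaw [-1.7981e+02 -1.7000e-01 -3.2620e+01] z [595.    62.82 165.49] F [-0.89 -0.58 -2.3 ] Tz [0.05  0.211 0.022] e [-8.44000e-02 -5.88634e+01 -5.04684e+01 -4.95000e-02 -3.14800e-01
 -5.55000e-01] q6 33.69 qd6 17.9
```

jog_arm(
  offset=[
    [0,0,0.1],
    [0,0,0.1],
  ],
  delta_rot=[
    [0,0,2],
    [0,0,2],
  ],
  jaw=[40,40],
)

```text
time: 19.3
tool_pos: [595.0, 62.8, 165.4]
tcp_rot: [-179.8, -0.2, -36.1]
ft_force: [-0.3, -0.4, -3.0]
finger_gap: 42.2
```

```bash
python3 t.py
```

```text
t 19.3 yaw [-1.798e+02 -1.500e-01 -3.611e+01] z [594.98  62.84 165.39] F [-0.34 -0.39 -3.03] Tz [0.104 0.089 0.019] e [-6.57000e-02 -5.92852e+01 -5.06463e+01 -5.50000e-02 -1.23600e-01
 -5.85800e-01] q6 37.17 qd6 17.3
```

jog_arm(
  offset=[
    [0,0,0.1],
    [0,0,0.1],
    [0,0,0.1],
    [0,0,0.1],
    [0,0,0.1],
    [0,0,0.1],
  ],
  delta_rot=[
    [0,0,2],
    [0,0,2],
    [0,0,2],
    [0,0,2],
    [0,0,2],
    [0,0,2],
  ],
  jaw=[40,40,40,40,40,40],
)

```text
time: 19.9
tool_pos: [595.1, 62.8, 165.2]
tcp_rot: [-179.8, -0.1, -46.5]
ft_force: [0.5, 0.7, -3.8]
finger_gap: 42.1
```

```bash
python3 t.py
```

```text
t 19.9 yaw [-1.7976e+02 -1.1000e-01 -4.6540e+01] z [595.05  62.79 165.17] F [ 0.46  0.67 -3.76] Tz [0.051 0.13  0.08 ] e [-6.52000e-02 -5.92055e+01 -5.06235e+01 -5.06000e-02 -1.54600e-01
 -5.88400e-01] q6 47.6 qd6 17.2
```

jog_arm(
  offset=[
    [0,0,0.1],
    [0,0,0.1],
  ],
  delta_rot=[
    [0,0,2],
    [0,0,2],
  ],
  jaw=[40,40],
)

```text
time: 20.1
tool_pos: [595.1, 62.8, 165.1]
tcp_rot: [-179.8, -0.1, -50.0]
ft_force: [-0.6, -0.3, -3.1]
finger_gap: 41.9
```

```bash
python3 t.py
```

```text
t 20.1 yaw [-1.7976e+02 -9.0000e-02 -5.0030e+01] z [595.05  62.78 165.08] F [-0.56 -0.34 -3.05] Tz [0.088 0.16  0.015] e [-6.27000e-02 -5.92041e+01 -5.06247e+01 -4.91000e-02 -1.54100e-01
 -5.88500e-01] q6 51.08 qd6 17.3
```

jog_arm(
  offset=[
    [0,0,0.1],
    [0,0,0.1],
  ],
  delta_rot=[
    [0,0,2],
    [0,0,2],
  ],
  jaw=[40,40],
)

```text
time: 20.3
tool_pos: [595.1, 62.7, 165.0]
tcp_rot: [-179.7, -0.1, -53.5]
ft_force: [0.2, 0.0, -3.2]
finger_gap: 41.8
```

```bash
python3 t.py
```

```text
t 20.3 yaw [-1.7975e+02 -8.0000e-02 -5.3510e+01] z [595.08  62.74 165.04] F [ 0.22  0.04 -3.21] Tz [0.051 0.129 0.086] e [-6.30000e-02 -5.92008e+01 -5.06260e+01 -4.72000e-02 -1.54200e-01
 -5.88400e-01] q6 54.55 qd6 17.2
```

J6 effort is a clean signal (-0.5885 steady). Continuing in 4° steps watching for its rise.

jog_arm(
  offset=[
    [0,0,0.1],
    [0,0,0.1],
  ],
  delta_rot=[
    [0,0,2],
    [0,0,2],
  ],
  jaw=[40,40],
)

```text
time: 20.5
tool_pos: [595.1, 62.8, 165.0]
tcp_rot: [-179.7, -0.1, -57.0]
ft_force: [-0.6, -0.6, -3.0]
finger_gap: 42.3
```

```bash
python3 t.py
```

```text
t 20.5 yaw [-1.7974e+02 -6.0000e-02 -5.6990e+01] z [595.1   62.75 164.96] F [-0.6  -0.63 -2.98] Tz [0.102 0.08  0.062] e [-6.84000e-02 -5.91987e+01 -5.06283e+01 -4.48000e-02 -1.53600e-01
 -5.88300e-01] q6 58.03 qd6 17.2
```

jog_arm(
  offset=[
    [0,0,0.1],
    [0,0,0.1],
  ],
  delta_rot=[
    [0,0,2],
    [0,0,2],
  ],
  jaw=[40,40],
)

```text
time: 20.7
tool_pos: [595.1, 62.7, 164.8]
tcp_rot: [-179.7, -0.0, -60.5]
ft_force: [-0.6, -0.5, -3.5]
finger_gap: 42.0
```

```bash
python3 t.py
```

```text
t 20.7 yaw [-1.7974e+02 -4.0000e-02 -6.0470e+01] z [595.11  62.74 164.84] F [-0.57 -0.54 -3.48] Tz [0.075 0.092 0.065] e [-6.75000e-02 -5.91953e+01 -5.06281e+01 -4.27000e-02 -1.53800e-01
 -5.88300e-01] q6 61.51 qd6 17.3
```

jog_arm(
  offset=[
    [0,0,0.1],
    [0,0,0.1],
  ],
  delta_rot=[
    [0,0,2],
    [0,0,2],
  ],
  jaw=[40,40],
)

```text
time: 20.9
tool_pos: [595.1, 62.7, 164.8]
tcp_rot: [-179.7, -0.0, -63.9]
ft_force: [-0.7, -0.0, -2.8]
finger_gap: 42.3
```

```bash
python3 t.py
```

```text
t 20.9 yaw [-1.7973e+02 -2.0000e-02 -6.3950e+01] z [595.13  62.72 164.81] F [-0.75 -0.03 -2.84] Tz [0.019 0.079 0.042] e [-7.12000e-02 -5.91925e+01 -5.06297e+01 -3.97000e-02 -1.53700e-01
 -5.88300e-01] q6 64.98 qd6 17.2
```

jog_arm(
  offset=[
    [0,0,0.1],
    [0,0,0.1],
  ],
  delta_rot=[
    [0,0,2],
    [0,0,2],
  ],
  jaw=[40,40],
)

```text
time: 21.1
tool_pos: [595.2, 62.7, 164.7]
tcp_rot: [-179.7, -0.0, -67.4]
ft_force: [-0.4, -0.6, -2.7]
finger_gap: 42.1
```

```bash
python3 t.py
```

```text
t 21.1 yaw [-1.7972e+02 -1.0000e-02 -6.7430e+01] z [595.16  62.69 164.73] F [-0.4  -0.56 -2.75] Tz [-0.005  0.153  0.032] e [-7.63000e-02 -5.91907e+01 -5.06308e+01 -3.64000e-02 -1.54200e-01
 -5.88300e-01] q6 68.46 qd6 17.2
```

jog_arm(
  offset=[
    [0,0,0.1],
    [0,0,0.1],
  ],
  delta_rot=[
    [0,0,2],
    [0,0,2],
  ],
  jaw=[40,40],
)

```text
time: 21.3
tool_pos: [595.2, 62.7, 164.7]
tcp_rot: [-179.7, 0.0, -70.9]
ft_force: [-0.1, -0.7, -2.7]
finger_gap: 41.8
```

```bash
python3 t.py
```

```text
t 21.3 yaw [-1.7972e+02  1.0000e-02 -7.0910e+01] z [595.16  62.69 164.66] F [-0.09 -0.7  -2.7 ] Tz [ 0.106  0.064 -0.013] e [-8.04000e-02 -5.91890e+01 -5.06314e+01 -3.34000e-02 -1.54500e-01
 -5.88300e-01] q6 71.93 qd6 17.1
```

jog_arm(
  offset=[
    [0,0,0.1],
    [0,0,0.1],
  ],
  delta_rot=[
    [0,0,2],
    [0,0,2],
  ],
  jaw=[40,40],
)

```text
time: 21.5
tool_pos: [595.1, 62.7, 164.6]
tcp_rot: [-179.7, 0.0, -74.4]
ft_force: [-0.4, 0.3, -3.1]
finger_gap: 41.8
```

```bash
python3 t.py
```

```text
t 21.5 yaw [-1.7973e+02  3.0000e-02 -7.4380e+01] z [595.13  62.68 164.55] F [-0.42  0.28 -3.07] Tz [0.038 0.13  0.053] e [-8.39000e-02 -5.91868e+01 -5.06318e+01 -3.06000e-02 -1.54900e-01
 -5.88200e-01] q6 75.41 qd6 17.3
```

jog_arm(
  offset=[
    [0,0,0.1],
    [0,0,0.1],
  ],
  delta_rot=[
    [0,0,2],
    [0,0,2],
  ],
  jaw=[40,40],
)

```text
time: 21.7
tool_pos: [595.1, 62.6, 164.5]
tcp_rot: [-179.7, 0.1, -77.9]
ft_force: [0.8, -0.9, -2.6]
finger_gap: 42.2
```

```bash
python3 t.py
```

```text
t 21.7 yaw [-1.7973e+02  5.0000e-02 -7.7870e+01] z [595.15  62.62 164.48] F [ 0.81 -0.87 -2.63] Tz [0.043 0.098 0.044] e [-8.87000e-02 -5.91841e+01 -5.06322e+01 -2.72000e-02 -1.55500e-01
 -5.88200e-01] q6 78.88 qd6 17.2
```

jog_arm(
  offset=[
    [0,0,0.1],
    [0,0,0.1],
  ],
  delta_rot=[
    [0,0,2],
    [0,0,2],
  ],
  jaw=[40,40],
)

```text
time: 21.9
tool_pos: [595.1, 62.6, 164.4]
tcp_rot: [-179.7, 0.1, -81.3]
ft_force: [0.4, 0.1, -2.7]
finger_gap: 42.2
```

```bash
python3 t.py; python3 -c "
from h import *
for c in ('side','scene'):
    m,p,d=shot(c,'t2_'+c)
    v0,u0=(100,190) if c=='side' else (180,170)
    cv2.imwrite(f'pics/t2_{c}c.png',cv2.resize(p[v0:v0+70,u0+20:u0+110,::-1],None,fx=8,fy=8,interpolation=2))
"
```

```text
t 21.9 yaw [-1.7973e+02  7.0000e-02 -8.1340e+01] z [595.15  62.62 164.37] F [ 0.44  0.06 -2.67] Tz [0.077 0.096 0.073] e [-7.83000e-02 -5.91321e+01 -5.06044e+01 -1.37000e-02 -1.73400e-01
 -5.83600e-01] q6 82.36 qd6 17.3
```

View pics/t2_scenec.png

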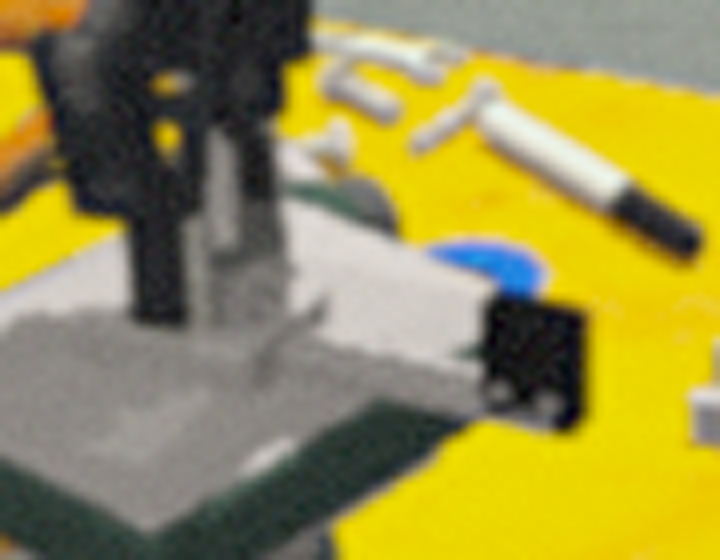

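jog_arm(
  offset=[
    [0,0,0.1],
  ],
  delta_rot=[
    [0,0,2],
  ],
  jaw=[40],
)

```text
time: 22.1
tool_pos: [595.2, 62.6, 164.4]
tcp_rot: [-179.7, 0.1, -83.1]
ft_force: [-0.4, 0.7, -3.3]
finger_gap: 42.1
```

```bash
python3 t.py
```

```text
t 22.1 yaw [-1.7973e+02  8.0000e-02 -8.3110e+01] z [595.17  62.61 164.36] F [-0.36  0.65 -3.32] Tz [0.036 0.153 0.088] e [-7.00000e-02 -5.90011e+01 -5.05471e+01 -8.90000e-03 -2.31300e-01
 -1.06780e+00] q6 84.13 qd6 19.0
```

jog_arm(
  offset=[
    [0,0,0.1],
  ],
  delta_rot=[
    [0,0,2],
  ],
  jaw=[40],
)

```text
time: 22.2
tool_pos: [595.1, 62.6, 164.3]
tcp_rot: [-179.7, 0.1, -84.9]
ft_force: [-1.3, -0.5, -3.0]
finger_gap: 42.0
```

```bash
python3 t.py
```

```text
t 22.2 yaw [-1.7973e+02  8.0000e-02 -8.4910e+01] z [595.15  62.58 164.35] F [-1.27 -0.54 -3.04] Tz [0.045 0.091 0.117] e [-1.11900e-01 -5.90178e+01 -5.05518e+01 -1.25000e-02 -2.20000e-01
 -5.89000e-01] q6 85.93 qd6 17.3
```

Torque rises steadily (0.044→0.073→0.088→0.117 N·m): contact near yaw −79.5°, nip now about 14 N. Settling and checking.

jog_arm(
  offset=[
    [0,0,0],
  ],
  delta_rot=[
    [0,0,-0.5],
  ],
  jaw=[40],
)

```text
time: 22.3
tool_pos: [595.2, 62.6, 164.4]
tcp_rot: [-179.7, 0.1, -84.2]
ft_force: [-0.8, 0.4, -4.7]
finger_gap: 41.6
```

```bash
python3 t.py
```

```text
t 22.3 yaw [-1.7973e+02  8.0000e-02 -8.4210e+01] z [595.17  62.59 164.39] F [-0.77  0.44 -4.69] Tz [ 0.114  0.014 -0.082] e [-2.50000e-02 -5.94131e+01 -5.07827e+01 -1.04600e-01 -1.04300e-01
  9.66900e-01] q6 85.22 qd6 -8.9
```

jog_arm(
  offset=[
    [0,0,0],
  ],
  delta_rot=[
    [0,0,0],
  ],
  jaw=[40],
)

```text
time: 22.4
tool_pos: [595.2, 62.6, 164.4]
tcp_rot: [-179.7, 0.1, -84.0]
ft_force: [-0.4, -0.8, -4.0]
finger_gap: 42.1
```

```bash
python3 t.py
```

```text
t 22.4 yaw [-1.7973e+02  9.0000e-02 -8.3980e+01] z [595.15  62.59 164.37] F [-0.37 -0.79 -3.99] Tz [ 0.019  0.112 -0.089] e [-2.20000e-03 -5.92807e+01 -5.06733e+01 -8.05000e-02 -1.17800e-01
 -7.90000e-02] q6 84.99 qd6 -0.8
```

jog_arm(
  offset=[
    [0,0,0.4],
    [0,0,0.2],
  ],
  delta_rot=[
    [0,0,0.2],
    [0,0,0],
  ],
  jaw=[40,40],
)

```text
time: 22.6
tool_pos: [595.2, 62.6, 164.4]
tcp_rot: [-179.7, 0.1, -84.0]
ft_force: [-1.3, 0.5, -2.4]
finger_gap: 41.9
```

```bash
python3 t.py
```

```text
t 22.6 yaw [-1.7972e+02  9.0000e-02 -8.3980e+01] z [595.18  62.61 164.35] F [-1.27  0.48 -2.4 ] Tz [ 0.046  0.271 -0.044] e [-5.59000e-02 -5.83077e+01 -5.03910e+01 -5.89000e-02 -6.36700e-01
 -3.55000e-02] q6 84.99 qd6 -0.9
```

jog_arm(
  offset=[
    [0,0,0],
    [0,0,0],
    [0,0,0],
    [0,0,0],
    [0,0,0],
    [0,0,0],
  ],
  delta_rot=[
    [0,0,0],
    [0,0,0],
    [0,0,0],
    [0,0,0],
    [0,0,0],
    [0,0,0],
  ],
  jaw=[48,50,52,56,65,75],
  newtons=20,
)

```text
time: 23.2
tool_pos: [596.6, 62.6, 165.9]
tcp_rot: [-179.5, 0.1, -83.9]
ft_force: [0.8, -0.7, 0.1]
finger_gap: 64.1
```

```bash
python3 t.py
```

```text
t 23.2 yaw [-1.7951e+02  6.0000e-02 -8.3880e+01] z [596.63  62.56 165.86] F [ 0.79 -0.7   0.11] Tz [ 0.017  0.018 -0.038] e [ 8.00000e-04 -5.71783e+01 -4.87987e+01  1.24000e-02 -6.16000e-02
 -1.50000e-03] q6 84.89 qd6 -0.0
```

jog_arm(
  offset=[
    [0,0,-8],
    [0,0,-25],
    [0,0,-35],
    [0,0,-15],
    [0,0,0],
  ],
  delta_rot=[
    [0,0,0],
    [0,0,0],
    [0,0,0],
    [0,0,0],
    [0,0,0],
  ],
  jaw=[80,80,80,80,80],
)

```text
time: 23.7
tool_pos: [595.6, 62.4, 252.7]
tcp_rot: [-179.5, 0.1, -83.9]
ft_force: [0.6, 0.2, -0.4]
finger_gap: 68.2
```

```bash
python3 t.py; python3 -c "
from h import *
for c in ('side','scene','wrist'):
    m,p,d=shot(c,'t3_'+c)
    if c=='wrist':
        C=cloud(m,d);x,y,z=C[...,0],C[...,1],C[...,2]
        k=(z>178)&(z<192)&(abs(x-501)<25)&(abs(y-61)<25);Q=C[k];print('tab',len(Q),Q.mean(0) if len(Q) else 0,cv2.minAreaRect(Q[:,:2].astype(np.float32)) if len(Q) else 0)
        print('col',np.median(z[(np.hypot(x-594.9,y-61.7)<20)&(np.hypot(x-594.9,y-61.7)>11)&(z>170)]),'crown',np.median(z[(np.hypot(x-594.9,y-61.7)>40)&(abs(z-150)<6)]))
    v0,u0=(100,190) if c=='side' else (180,170)
    if c!='wrist':cv2.imwrite(f'pics/t3_{c}c.png',cv2.resize(p[v0:v0+70,u0+10:u0+110,::-1],None,fx=8,fy=8,interpolation=2))
"
```

```text
t 23.7 yaw [-1.7954e+02  6.0000e-02 -8.3880e+01] z [595.59  62.35 252.67] F [ 0.58  0.21 -0.38] Tz [-0.025  0.009  0.031] e [ 3.80000e-03 -5.62728e+01 -5.05184e+01  9.60000e-03  5.40000e-01
  0.00000e+00] q6 84.89 qd6 0.0
tab 399 [504.51292394  61.48945239 184.65269708] ((502.2605285644531, 61.36825942993164), (27.998268127441406, 13.975790977478027), 0.05262945964932442)
col 332.27191869836867 crown 151.51300166166226
```

View pics/t3_scenec.png

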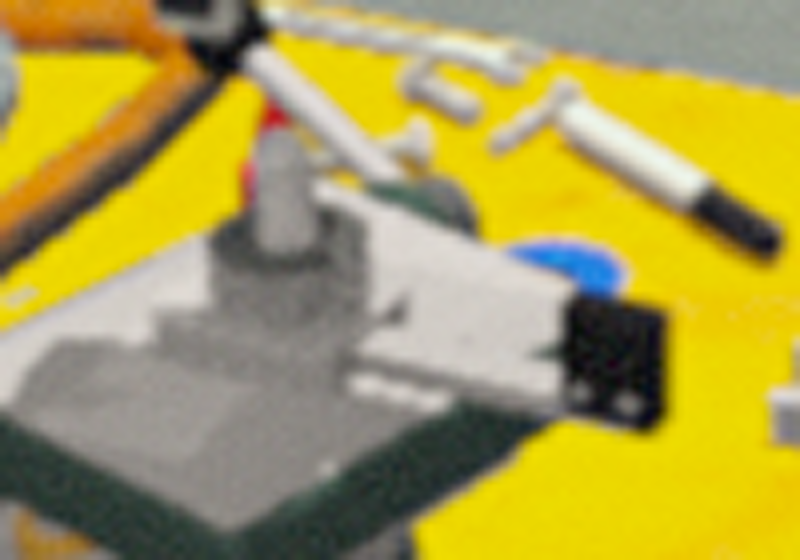

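View pics/t3_sidec.png

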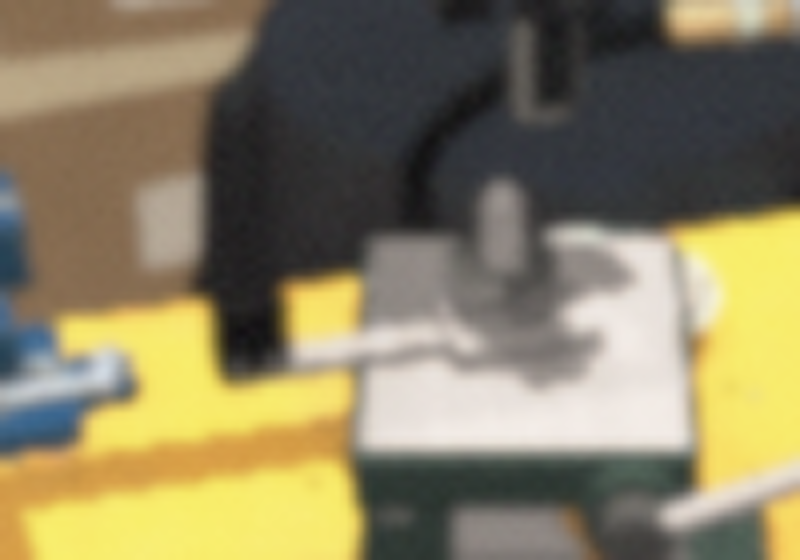

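View pics/t3_wrist.png

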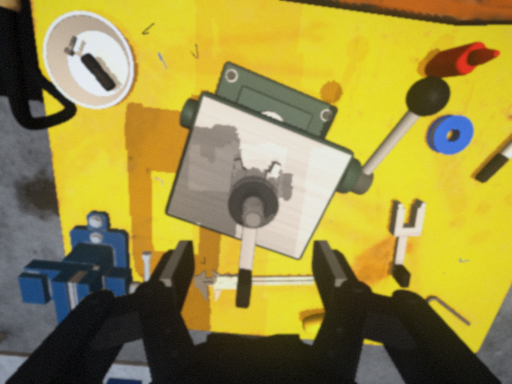

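Collar is seated on the fork, the gauge is home, tab at (501.5, 61.3) with yaw 0. Now over the tab.

jog_arm(
  offset=[
    [0,20,0],
    [0,35,0],
    [0,30,0],
    [0,8,5],
    [0,0,5],
    [0,0,0],
  ],
  delta_rot=[
    [0.4,0,3],
    [0,0,3],
    [0,0,0],
    [0,0,0],
    [0,0,0],
    [0,0,0],
  ],
  jaw=[60,55,50,45,45,45],
)

```text
time: 24.45
tool_pos: [493.0, 58.0, 224.7]
tcp_rot: [179.5, 0.1, -90.1]
ft_force: [-1.1, -0.9, -0.8]
finger_gap: 38.6
```

```bash
python3 -c "
from h import *
go([501,61.4,200],[180,0,-90])"
```

```text
t 24.45 pos [493.03  58.02 224.7 ] rpy [ 1.7952e+02  1.2000e-01 -9.0140e+01] F [-1.08 -0.95 -0.82] T [ 0.004 -0.033  0.009] gap 38.6 q6 90.8
need off [-3.35 -8.17 24.64] rot [ 0.48  0.12 -0.14]
```

jog_arm(
  offset=[
    [-2.5,-5,0],
    [-1,-3.5,8],
    [0,-1,12],
    [0,0,3],
    [0,0,0],
  ],
  delta_rot=[
    [0.5,0.1,-0.1],
    [0,0,0],
    [0,0,0],
    [0,0,0],
    [0,0,0],
  ],
  jaw=[45,45,45,45,45],
)

```text
time: 24.95
tool_pos: [504.5, 61.8, 197.4]
tcp_rot: [179.9, 0.0, -90.0]
ft_force: [-0.2, -0.7, -0.4]
finger_gap: 38.3
```

```bash
python3 -c "
from h import *
m,p,d=shot('wrist','w20')
C=cloud(m,d);x,y,z=C[...,0],C[...,1],C[...,2]
k=(z>178)&(z<192)&(abs(x-501)<25)&(abs(y-61)<25);Q=C[k];print('tab',len(Q),cv2.minAreaRect(Q[:,:2].astype(np.float32)) if len(Q) else 0)
go([501,61.4,157],[180,0,-90])"
```

```text
tab 830 ((501.9841003417969, 61.280555725097656), (27.506607055664062, 13.995393753051758), 0.463604211807251)
t 25.0 pos [504.38  61.84 197.43] rpy [ 1.7988e+02  1.0000e-02 -9.0030e+01] F [ 0.72  0.51 -0.29] T [ 0.014 -0.012  0.017] gap 38.7 q6 91.2
need off [ 0.45  3.3  40.44] rot [ 0.12  0.01 -0.03]
```

View pics/w20.png

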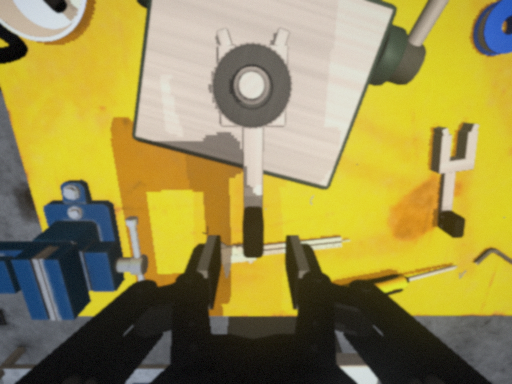

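Fork is clearly home beneath the collar at (252,85), slot arms projecting evenly; tab at (254,230) between the fingers. Descending.

jog_arm(
  offset=[
    [0.4,2.5,15],
    [0,0.5,15],
    [0,0,9],
    [0,0,2],
    [0,0,0],
  ],
  delta_rot=[
    [0,0,0],
    [0,0,0],
    [0,0,0],
    [0,0,0],
    [0,0,0],
  ],
  jaw=[45,40,35,30,28],
)

```text
time: 25.5
tool_pos: [500.5, 61.3, 152.4]
tcp_rot: [179.8, 0.0, -90.0]
ft_force: [1.0, 0.8, 0.8]
finger_gap: 23.7
```

```bash
python3 -c "
from h import *
go([501.5,61.3,157],[180,0,-90])"
```

```text
t 25.5 pos [500.51  61.25 152.36] rpy [ 1.7984e+02  1.0000e-02 -9.0040e+01] F [1.04 0.78 0.83] T [-0.032  0.009  0.059] gap 23.7 q6 91.2
need off [-0.05 -0.98 -4.64] rot [ 0.16  0.01 -0.04]
```

jog_arm(
  offset=[
    [0,-0.5,-3.5],
    [0,0,0],
    [0,0,0],
    [0,0,0],
    [0,0,0],
  ],
  delta_rot=[
    [0,0,0],
    [0,0,0],
    [0,0,0],
    [0,0,0],
    [0,0,0],
  ],
  jaw=[25,20,17,10,5],
  newtons=60,
)

```text
time: 26.0
tool_pos: [501.6, 61.6, 157.3]
tcp_rot: [179.9, 0.0, -90.0]
ft_force: [0.6, -0.1, -2.8]
finger_gap: 13.3
```

```bash
python3 -c "
from h import *
go([490,61.3,156],[180,0,-90])"
```

```text
t 26.0 pos [501.59  61.6  157.32] rpy [ 1.7992e+02  3.0000e-02 -9.0010e+01] F [ 0.64 -0.14 -2.8 ] T [0.034 0.001 0.068] gap 13.3 q6 91.2
need off [ 0.31 11.59  1.34] rot [ 0.08  0.03 -0.01]
```

jog_arm(
  offset=[
    [0,0,0.5],
    [0,0,0.3],
    [0,0,0],
  ],
  delta_rot=[
    [0,0,0],
    [0,0,0],
    [0,0,0],
  ],
  jaw=[0,0,0],
  newtons=90,
)

```text
time: 26.3
tool_pos: [501.6, 61.6, 157.4]
tcp_rot: [179.9, 0.0, -90.0]
ft_force: [-0.6, -0.2, -0.9]
finger_gap: 12.5
```

```bash
python3 -c "
from h import *
go([490,61.3,156],[180,0,-90])"
```

```text
t 26.3 pos [501.61  61.58 157.37] rpy [ 1.7993e+02  2.0000e-02 -9.0000e+01] F [-0.61 -0.19 -0.92] T [0.115 0.091 0.088] gap 12.5 q6 91.2
need off [ 0.28 11.61  1.39] rot [ 0.07  0.02 -0.  ]
```

jog_arm(
  offset=[
    [0,2,0],
    [0,2,0],
    [0,3,0],
    [0,3,0],
  ],
  delta_rot=[
    [0,0,0],
    [0,0,0],
    [0,0,0],
    [0,0,0],
  ],
  jaw=[0,0,0,0],
)

```text
time: 26.7
tool_pos: [495.3, 61.3, 157.3]
tcp_rot: [-179.5, 0.0, -90.1]
ft_force: [8.3, 0.2, -4.5]
finger_gap: 12.2
```

```bash
python3 -c "
from h import *
go([440,61.5,157.3],[180,0,-90])"
```

```text
t 26.7 pos [495.26  61.32 157.3 ] rpy [-1.7954e+02  3.0000e-02 -9.0050e+01] F [ 8.32  0.17 -4.47] T [ 0.111 -0.732  0.076] gap 12.2 q6 91.2
need off [-0.13 55.26 -0.44] rot [-0.46  0.02 -0.05]
```

jog_arm(
  offset=[
    [0,4,0],
    [0,5,0],
    [0,5,0],
    [0,5,0],
    [0,5,0],
    [0,5,0],
  ],
  delta_rot=[
    [0,0,0],
    [0,0,0],
    [0,0,0],
    [0,0,0],
    [0,0,0],
    [0,0,0],
  ],
  jaw=[0,0,0,0,0,0],
)

```text
time: 27.3
tool_pos: [475.7, 61.3, 157.1]
tcp_rot: [-178.1, 0.1, -90.1]
ft_force: [12.6, 0.9, -8.2]
finger_gap: 12.5
```

```bash
python3 -c "
from h import *
go([440,61.5,157.3],[180,0,-90])"
```

```text
t 27.3 pos [475.74  61.31 157.11] rpy [-1.7813e+02  1.0000e-01 -9.0120e+01] F [12.57  0.93 -8.22] T [ 0.039 -1.023  0.112] gap 12.5 q6 91.3
need off [-0.12 35.72 -1.35] rot [-1.87  0.1  -0.12]
```

jog_arm(
  offset=[
    [0,1,0.6],
    [0,3,0.4],
    [0,4,0.2],
  ],
  delta_rot=[
    [-1,0,0],
    [-0.9,0,0],
    [-0.4,0,0],
  ],
  jaw=[0,0,0],
)

```text
time: 27.6
tool_pos: [471.6, 61.2, 158.3]
tcp_rot: [-179.9, 0.1, -90.1]
ft_force: [6.6, -0.4, -1.4]
finger_gap: 12.4
```

```bash
python3 -c "
from h import *
go([440,61.5,157.3],[180,0,-90])"
```

```text
t 27.6 pos [471.55  61.22 158.28] rpy [-1.799e+02  1.100e-01 -9.014e+01] F [ 6.64 -0.39 -1.37] T [-0.057 -1.101  0.035] gap 12.4 q6 91.3
need off [-0.2  31.55  0.92] rot [-0.1   0.11 -0.14]
```

jog_arm(
  offset=[
    [0,5,0.3],
    [0,5,0.3],
    [0,5,0.2],
    [0,5,0.1],
  ],
  delta_rot=[
    [-0.3,0,0],
    [-0.3,0,0],
    [-0.3,0,0],
    [-0.3,0,0],
  ],
  jaw=[0,0,0,0],
)

```text
time: 28.0
tool_pos: [454.9, 60.8, 159.4]
tcp_rot: [179.4, 0.1, -90.2]
ft_force: [3.0, -0.3, 1.1]
finger_gap: 12.2
```

```bash
python3 -c "
from h import *
go([440,61.5,157.3],[180,0,-90])"
```

```text
t 28.0 pos [454.87  60.81 159.4 ] rpy [ 1.7936e+02  9.0000e-02 -9.0190e+01] F [ 3.03 -0.35  1.14] T [-0.018 -0.818  0.011] gap 12.2 q6 91.3
need off [-0.64 14.85  2.27] rot [ 0.64  0.09 -0.19]
```

jog_arm(
  offset=[
    [0,5,0],
    [0,6,0],
    [0,8,0],
    [0,10,0],
    [0,8,0],
    [0,0,0],
  ],
  delta_rot=[
    [0,0,0],
    [0,0,0],
    [0,0,0],
    [0,0,0],
    [0,0,0],
    [0,0,0],
  ],
  jaw=[0,0,0,0,0,0],
)

```text
time: 28.6
tool_pos: [413.5, 60.9, 159.6]
tcp_rot: [179.3, 0.1, -90.2]
ft_force: [-2.5, 0.7, 1.1]
finger_gap: 12.3
```

```bash
python3 -c "
from h import *
go([400,61.5,180],[180,0,-90])
m,p,d=shot('wrist','w30');chk('k30',470)"
```

```text
t 28.6 pos [413.53  60.91 159.57] rpy [ 1.7926e+02  8.0000e-02 -9.0190e+01] F [-2.55  0.68  1.15] T [-0.043 -0.081 -0.035] gap 12.3 q6 91.4
need off [ -0.57  13.79 -20.25] rot [ 0.74  0.08 -0.19]
side zc 150.92607407504374 slopes/top [3.50000e-02 4.00000e-02 1.61347e+02] rect ((484.23406982421875, 60.44819641113281), (41.13947677612305, 25.99887466430664), 89.40090942382812) collar (595.0089721679688, 61.03758239746094)
scene zc 150.68317733808715 slopes/top [ 4.50000e-02 -2.00000e-02  1.60909e+02] rect ((484.05908203125, 61.622474670410156), (27.411693572998047, 42.01308059692383), 0.6787175536155701) collar (594.2277221679688, 63.30875015258789)
```

View pics/w30.png

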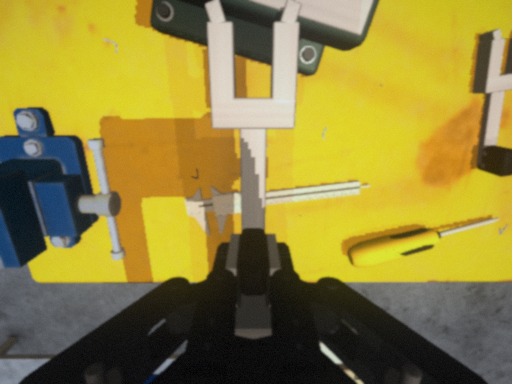

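View pics/k30_scenec.png

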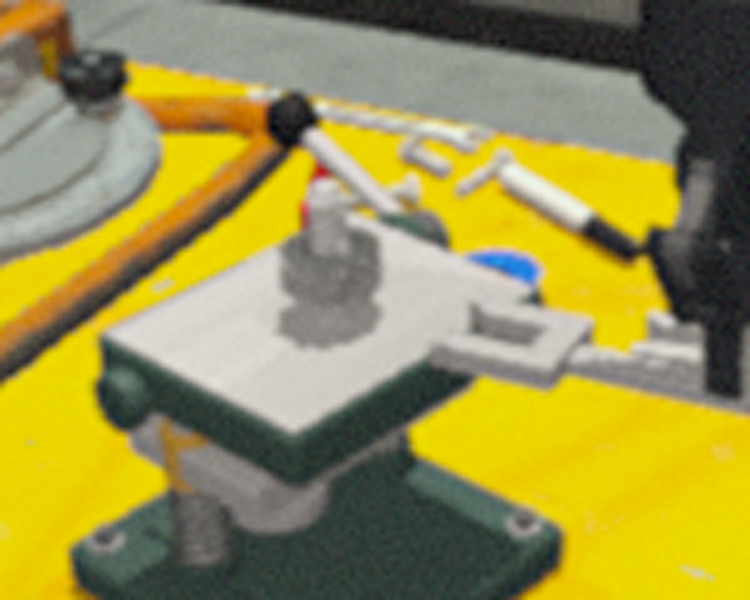

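Collar stayed, gauge free of the press. Lifting and carrying it back to its old clear spot.

jog_arm(
  offset=[
    [0,5,-15],
    [0,5,-30],
    [10,0,-20],
    [30,-3,-5],
    [38,-4,-2],
    [40,-4,-2],
    [40,-4,-2],
    [40,-4,-2],
    [40,-4,-2],
    [40,-4,-2],
    [40,-4,-2],
    [40,-4,-2],
    [30,-3,0],
    [12,-1,0],
    [0,0,0],
    [0,0,0],
    [0,0,0],
  ],
  delta_rot=[
    [0.7,0,0],
    [0,0,0],
    [0,0,0],
    [0,0,0],
    [0,0,0],
    [0,0,0],
    [0,0,0],
    [0,0,0],
    [0,0,0],
    [0,0,0],
    [0,0,0],
    [0,0,0],
    [0,0,0],
    [0,0,0],
    [0,0,-6],
    [0,0,-6],
    [0,0,0],
  ],
  jaw=[0,0,0,0,0,0,0,0,0,0,0,0,0,0,0,0,0],
)

```text
time: 30.45
tool_pos: [437.3, -353.9, 228.8]
tcp_rot: [178.6, 1.3, -77.7]
ft_force: [-0.3, 0.8, -3.1]
finger_gap: 12.2
```

```bash
python3 -c "
from h import *
go([441.4,-328.9,100],[180,0,-77.8])"
```

```text
t 30.45 pos [ 437.29 -353.87  228.81] rpy [178.55   1.29 -77.73] F [-0.25  0.82 -3.14] T [-0.03   0.158 -0.048] gap 12.2 q6 33.8
need off [-20.61 -12.59 129.03] rot [1.45 1.29 0.08]
```

jog_arm(
  offset=[
    [-8,-5,15],
    [-10,-6,35],
    [-3,-2,40],
    [0,0,35],
    [0,0,15],
    [0,0,0],
  ],
  delta_rot=[
    [0.7,0.7,0],
    [0.7,0.6,0],
    [0,0,0],
    [0,0,0],
    [0,0,0],
    [0,0,0],
  ],
  jaw=[0,0,0,0,0,0],
)

```text
time: 31.05
tool_pos: [445.1, -325.9, 83.1]
tcp_rot: [180.0, 0.1, -78.7]
ft_force: [-0.1, 0.3, -2.4]
finger_gap: 12.2
```

```bash
cat > l.py <<'E'
from h import *
go([441.4,-328.9,10],[180,0,-77.8])
m,p,d=shot('side','L%d'%int(monitor.sense()['time']*100));C=cloud(m,d);x,y,z=C[...,0],C[...,1],C[...,2]
T=monitor.sense()['tool_pos'];u=np.array([np.cos(np.radians(12.2)),np.sin(np.radians(12.2))]);n=np.array([-u[1],u[0]])
a=(x-T[0])*u[0]+(y-T[1])*u[1];b=(x-T[0])*n[0]+(y-T[1])*n[1]
q=(a>68)&(a<125)&(abs(b)<24)&(abs(z-T[2]-3)<15)&(abs(b)>11);P=np.c_[a[q],b[q]]
s,*_=np.linalg.lstsq(np.c_[P[:,0]-95,P[:,1],np.ones(len(P))],z[q],rcond=None);print('slope fwd, lat, top z',s.round(3),len(P))
E
python3 l.py
```

```text
t 31.05 pos [ 445.15 -325.86   83.08] rpy [ 1.7995e+02  7.0000e-02 -7.8670e+01] F [-0.12  0.33 -2.41] T [0.05  0.203 0.002] gap 12.2 q6 37.1
need off [ 2.33  4.21 73.08] rot [ 0.05  0.07 -0.87]
slope fwd, lat, top z [2.0000e-03 6.1000e-02 8.5485e+01] 226
```

jog_arm(
  offset=[
    [1,2,25],
    [1,2,25],
    [0,0,12],
    [0,0,3],
    [0,0,0],
  ],
  delta_rot=[
    [0,0,0],
    [0,0,0],
    [0,0,0],
    [0,0,0],
    [0,0,0],
  ],
  jaw=[0,0,0,0,0],
)

```text
time: 31.6
tool_pos: [446.9, -332.0, 25.2]
tcp_rot: [-179.6, -0.4, -78.9]
ft_force: [-1.0, -0.3, -1.8]
finger_gap: 12.6
```

```bash
python3 l.py
```

```text
t 31.6 pos [ 446.9  -331.99   25.19] rpy [-179.64   -0.44  -78.94] F [-0.95 -0.31 -1.79] T [-0.008  0.151  0.005] gap 12.6 q6 37.0
need off [-4.2   4.9  15.13] rot [-0.36 -0.44 -1.14]
slope fwd, lat, top z [-5.0000e-03  3.9000e-02  2.8169e+01] 219
```

jog_arm(
  offset=[
    [0,0,6],
    [0,0,5],
    [0,0,1],
    [0,0,0],
  ],
  delta_rot=[
    [-0.3,-0.4,0],
    [0,0,0],
    [0,0,0],
    [0,0,0],
  ],
  jaw=[0,0,0,0],
)

```text
time: 32.05
tool_pos: [449.5, -334.0, 16.3]
tcp_rot: [-179.7, -0.3, -78.9]
ft_force: [-0.4, -0.6, -2.7]
finger_gap: 12.7
```

```bash
python3 l.py
```

```text
t 32.05 pos [ 449.46 -334.02   16.28] rpy [-179.75   -0.29  -78.95] F [-0.44 -0.56 -2.71] T [-0.063  0.177 -0.032] gap 12.7 q6 37.1
need off [-6.6   6.96  6.21] rot [-0.25 -0.29 -1.15]
slope fwd, lat, top z [3.0000e-03 5.0000e-02 1.9519e+01] 216
```

jog_arm(
  offset=[
    [0,0,3],
    [0,0,2],
    [0,0,1],
    [0,0,0],
  ],
  delta_rot=[
    [0,0,0],
    [0,0,0],
    [0,0,0],
    [0,0,0],
  ],
  jaw=[0,0,0,0],
)

```text
time: 32.5
tool_pos: [449.5, -334.0, 10.0]
tcp_rot: [-179.7, -0.3, -79.0]
ft_force: [0.2, 0.3, -2.9]
finger_gap: 12.8
```

```bash
python3 l.py
```

```text
t 32.5 pos [ 449.49 -334.01    9.96] rpy [-179.74   -0.29  -78.95] F [ 0.18  0.31 -2.86] T [ 0.009  0.161 -0.018] gap 12.8 q6 37.1
need off [-6.57  6.96 -0.11] rot [-0.26 -0.3  -1.15]
slope fwd, lat, top z [ 0.033  0.088 11.497] 254
```

jog_arm(
  offset=[
    [0,0,1],
    [0,0,0.8],
    [0,0,0],
  ],
  delta_rot=[
    [0,0,0],
    [0,0,0],
    [0,0,0],
  ],
  jaw=[0,0,0],
)

```text
time: 32.85
tool_pos: [449.6, -334.2, 8.4]
tcp_rot: [-179.7, -0.3, -78.9]
ft_force: [-0.7, 1.0, -1.6]
finger_gap: 12.5
```

jog_arm(
  offset=[
    [0,0,0.8],
    [0,0,0],
  ],
  delta_rot=[
    [0,0,0],
    [0,0,0],
  ],
  jaw=[0,0],
)

```text
time: 33.05
tool_pos: [449.8, -334.5, 8.0]
tcp_rot: [-179.7, -0.3, -79.0]
ft_force: [-1.4, 0.6, 0.3]
finger_gap: 12.7
```

jog_arm(
  offset=[
    [0,0,0],
    [0,0,0],
    [0,0,0],
    [0,0,0],
    [0,0,-10],
    [0,0,-30],
    [0,0,-45],
    [0,0,-45],
    [0,0,-30],
    [0,0,-10],
    [0,0,0],
  ],
  delta_rot=[
    [0,0,0],
    [0,0,0],
    [0,0,0],
    [0,0,0],
    [0,0,0],
    [0,0,0],
    [0,0,0],
    [0,0,0],
    [0,0,0],
    [0,0,0],
    [0,0,0],
  ],
  jaw=[18,22,30,45,45,60,60,60,60,60,60],
)

```text
time: 34.15
tool_pos: [448.6, -333.3, 187.8]
tcp_rot: [-179.6, -0.4, -79.0]
ft_force: [0.8, -0.2, -1.3]
finger_gap: 51.7
```

```bash
python3 -c "
from h import *
go([441.4,-328.9,10],[180,0,-77.8])
for c in ('side','scene','wrist'):
    m,p,d=shot(c,'f_'+c)
    C=cloud(m,d);x,y,z=C[...,0],C[...,1],C[...,2]
    if c=='side':
        cv2.imwrite('pics/f_sidec.png',cv2.resize(p[90:330,150:400,::-1],None,fx=3,fy=2.5,interpolation=2))
    if c=='scene':
        cv2.imwrite('pics/f_scenec.png',cv2.resize(p[160:280,150:310,::-1],None,fx=5,fy=5,interpolation=2))
    if c!='wrist':
        rr=np.hypot(x-594.9,y-61.7);zc=np.median(z[(rr>35)&(rr<60)&(abs(z-150)<5)]);k=(rr<19)&(rr>11)&(z>165)&(z<200);print(c,'collar top above crown',np.median(z[k])-zc,k.sum())
"
```

```text
t 34.15 pos [ 448.58 -333.26  187.8 ] rpy [-179.64   -0.41  -78.96] F [ 0.84 -0.23 -1.32] T [ 0.004  0.001 -0.023] gap 51.7 q6 37.1
need off [ -6.92   7.35 177.71] rot [-0.36 -0.41 -1.16]
side collar top above crown 32.989184447560774 20
scene collar top above crown 33.8604384254042 63
```

View pics/f_sidec.png

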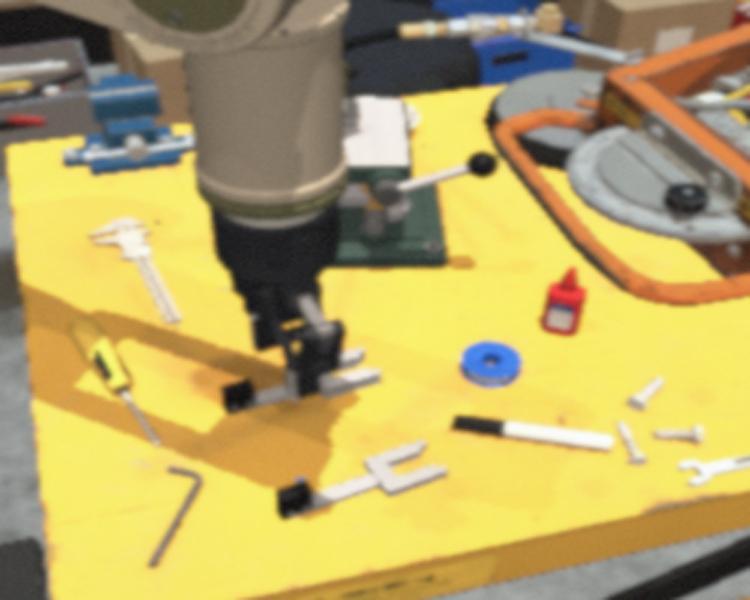

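View pics/f_scenec.png

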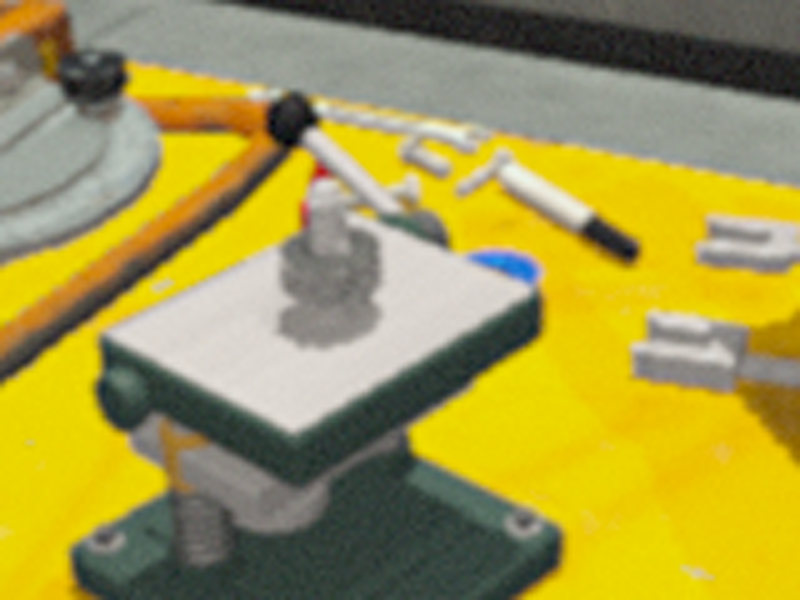

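View pics/f_wrist.png

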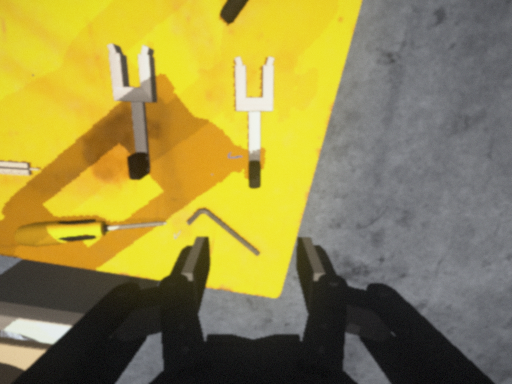

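Gauge lies flat on the table at wrist (254,120), the thick one is untouched at (135,110), and the collar top is about 34 mm above the crown (22 + 12). Handing in.

```bash
python3 -c "
from bench import r
print(r.hand_in())"
```

```text
the job is handed in; nothing more can be done
None
```

The depth stop is set to the thinner gauge. The gauge has been drawn out and is lying flat on the table, near where it started. I handed in at about 34 s.

- **Setting the stop:** I slid the thinner gauge home round the rod, flat on the crown, and released it. I then turned the collar clockwise by about 224° until the wrist torque rose.
- **Nip:** Torque went from about 0.045 to 0.117 N·m, which is about 14 N at the peak. I then eased it back to about 12 N. This is estimated from noisy torque readings and the angle turned past contact, so it could be off by a few newtons. Before I opened the hand, about 0.04 N·m and 2.4 N of upward pull were still in the grip.
- **Drawing out:** With the hand off both, the gauge stayed home. It drew out with about 7–13 N of pull. Partway through the draw the tool tilted about 2° and lifted the tab with about 8 N, and I corrected that.
- **Last checks:** The collar's top stood 33.0 mm (side camera) and 33.9 mm (scene camera) above the crown, against 34 mm expected. The side reading is based on only a few pixels. The thick gauge, bottle, tape roll and calliper look undisturbed, and the gripper was clear of everything.

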